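# Shorten the telescopic vacuum wand one hole and pack the nozzle behind it

### The job

Finish packing the accessory tray: press the red thumb button on the vacuum wand's collar and slide the collar along the tube to its next hole, one hole shorter, so that it locks there with the button popped fully up again. Push the grey crevice tool up its lane until it is clear of the end bay behind the wand, then set (do not drop) the dark furniture nozzle in that bay, mouth down and flat on the tray floor, lying across the tray. Leave the blue bin, the black adapter and the tape roll where they are.

Things in the scene. Friction and masses are not known exactly. Their poses are not given: they have to be found in the camera images.
- tray: Brown packing tray, fixed; outside 170 (x) x 490 (y) x 40 mm high, walls and floor 5 mm: floor at z = 5 mm. Origin under its centre, on the bench, z up. Its -y end, from the end wall (inside y = -240 mm) to the wand's tail, is the END BAY. A rib 27 mm high (x = +2 to +6, y = -140 to +160 mm) parts the wand's lane (x > 0) from the crevice tool's lane (x = -80 to +2 mm).
- wand_tail (a point): Centre of the tail end face of the wand's sliding outer tube (chromed, 35 mm diameter). The wand lies along tray y, its axis at tray x = +38 mm, 32 mm above the bench; the tail looks to -y into the bay and starts at tray y = -210 mm. The slimmer inner tube (31 mm) and its black end cuff (43 mm diameter, y = +170 to +236 mm) are fixed to the tray.
- bay (a point): Centre, on the tray floor, of the end bay as it is once the wand is one hole shorter: tray x = 0, y = -195 mm, z = 5 mm; axes as the tray's. The bay is then 90 mm long (tray y) and 160 mm wide; before that only 30 mm is free behind the wand's tail.
- wand_slide (a joint): Travel of the wand's outer tube and collar, m: 0 now (longest, locked in its first hole); grows as it is shortened, moving to tray +y. Next hole at 0.060, then 0.120; 2 mm play. Locked it stands a 25 N push; unlocked it slides at about 5 N. Held-down button runs past a hole: let it up 10 to 40 mm after the first hole, push on until it clicks and stops dead.
- wand_button (a joint): How far the red thumb button is pressed down, m: 0 fully up (locking pin in a hole), 0.007 fully down. Sprung: 2.5 N to start, 6 N fully down; 5 mm or more unlocks the tube. Released between holes it rides about 4 mm down and pops up by itself at a hole.
- button_top (a point): Centre of the top face of the red thumb button, 28 mm (tray x) x 36 mm (tray y), moving with button and collar; starts at tray x = +38, y = -38 mm, 63 mm above the bench. The dark collar round it (44 mm wide, from 37 mm behind to 41 mm ahead of this point) has its top 9 mm below the raised button, so a finger can press the button home freely.
- thumb_stop (a point): Middle of the upright face of the collar's dark thumb stop: a ridge 34 mm wide (tray x), 10 mm thick, just ahead (+y) of the button, its face 20 mm from the button's centre and looking to -y. Its top is 75 mm above the bench, 12 mm above the raised button: a finger on the button, or just above it, can push it to +y.
- nozzle_center (a point): Furniture nozzle, loose, about 160 g, standing mouth down: dark flat head 140 mm (its x) x 70 mm (its y), 28 mm high, with a round grey upright neck, 36 mm diameter, in the middle, free to grip from 34 to 88 mm above the underside. This point: on the neck's axis, 44 mm above the underside; z up. The same either way round.
- crevice_center (a point): Grey crevice tool, loose, about 90 g, 180 mm long (its y), flat in its lane: a round cuff, 34 mm diameter and 45 mm long, at its -y end, then a flat blade 24 mm wide, 15 mm high. This point: half-way along, 12 mm above its underside. The cuff's end face, 90 mm from it, starts 45 to 68 mm from the tray's end wall, inside the bay.
- bin: Bystander: open blue plastic bin, 100 x 120 x 65 mm, full of black clips, 0.8 kg. Origin under its centre.
- adapter: Bystander: black stepped hose adapter standing on the bench, 56 mm in diameter at the foot, 80 mm high. Origin under its centre.
- tape: Bystander: amber roll of packing tape lying flat, 100 mm in diameter, 48 mm high. Origin under its centre.
Mind the look-alikes: they are no part of the job. Of the things like the part that bears crevice_center, leave any that is orange or yellow; of the rest the smaller one is meant.

How it is judged (in metres and radians):
On the way:
1. the wand is one hole shorter and locked: slide at the next hole, button up (value of joint wand_slide between 0.0565 and 0.0635 m and value of joint wand_button below 0.002 m), for 0.2 s.
At the end, for the whole second after the job is handed in: Wand locked at its next hole (60 mm, within 3.5), button up (within 2 mm). Nozzle upright (0.1 rad), flat on the tray floor (5 mm) in the end bay, within 20 mm of its centre across and 18 mm along. Crevice tool flat in its lane, cuff 79 mm or more from the end wall. All released and at rest (all of step 1 and x of nozzle_center in the frame of tray between -0.02 and 0.02 m and y of nozzle_center in the frame of tray between -0.213 and -0.177 m and z of nozzle_center in the frame of tray below 0.054 m and angle between nozzle_center's own z axis and vertical below 0.1 rad and x of crevice_center in the frame of tray between -0.07 and -0.01 m and y of crevice_center in the frame of tray between -0.071 and 0.152 m and z of crevice_center in the frame of tray below 0.026 m and angle between crevice_center's own z axis and vertical below 0.2 rad and linear speed of each of nozzle, crevice below 0.02 m/s); the robot touches nothing.
It fails at once if the nozzle is dropped (falls free faster than 0.6 m/s) (contact force between the fingers and nozzle below 0.1 N and linear speed of nozzle above 0.6 m/s).
It fails at once if the blue bin is moved by more than 30 mm (distance of bin from where it was at the start of the episode above 0.03 m).
It fails at once if the black adapter is moved by more than 30 mm (distance of adapter from where it was at the start of the episode above 0.03 m).
It fails at once if the tape roll is moved by more than 30 mm (distance of tape from where it was at the start of the episode above 0.03 m).
It also fails if it takes over 64 s, if anything falls off the work surface, if the arm or the gripper's body presses on something with over 40 N, if the wrist force passes 120 N, or if a joint passes its speed limit or range.

### The arm

A 6-joint arm with a two-finger parallel gripper is mounted at the origin on the work surface. World frame = base frame: x ahead of the robot, y to its left, z up, the work surface at z = 0. Lengths are in mm, angles in rad, forces in N, time in s.
With the tool pointing down it reaches from about 350 to 775 mm from the base axis. Payload 7.3 kg.
Tool frame: the origin (TCP) lies on the centre line of the jaws, within the pads' length; the fingertips stand 22 mm ahead of it and the grasp point (between the pads) lies 3 mm ahead of it; x points along the fingers, z is the direction in which the jaws open and shut, and the axes are right-handed (so a half turn about x gives the same grasp; the last joint's range is limited). The gripper opens to 92 mm and grips with 3 to 60 N. Pads are 19 mm wide; open, the fingers measure 130 mm over their backs; the gripper's body (75 mm by 190 mm) begins 47 mm behind the grasp point.
Start: joints at [1.126, 0.342, 1.524, -0, 1.275, -0.146], TCP at [154.532, 501.763, 211.841] pointing down, gripper open.
Joint ranges: [-2.53, 2.53], [-0.77, 2.02], [0.04, 2.7], [-1, 4.14], [0.28, 2.66], [-3.11, 3.11]. Speed limits (rad/s): [2.57, 2.57, 3.14, 3.14, 3.14, 3.14].

### API

Orientations are given as [roll, pitch, yaw] about the fixed x, y, z axes, in that order (R = Rz(yaw) Ry(pitch) Rx(roll)).
In Python, from plant import readout, imaging, bot gives the robot as it stands.
- The arm moves only by the tool arm_command, never from a script. Its argument "plan" is a list of rows, each an object of numbers: "tx", "ty", "tz": the shift along the tool's x, y, z in cm; "wx", "wy", "wz": the turn, a rotation vector about the tool's x, y, z in rad; "jaw": the opening, from -1 (shut) to 1 (fully open). In form: [{"tx": .., "ty": .., "tz": .., "wx": .., "wy": .., "wz": .., "jaw": ..}, ...]. A call has 1 to 20 rows; each row shifts and turns the commanded pose from where the row before left it, along the tool's axes as they then stand; what a row does not reach is not made up. A row lasts 1/10 s, in which the tool goes at most 50 mm and 8.59 degrees, less where a joint would pass 70% of its speed; a pose out of reach is approached as far as the arm can. A call with a gripper value outside its range is refused whole. The fingers move at their own pace and stop on an object; the grip force is fixed at half the most. Time passes only in rows, so rows that do not move let the fingers close. It gives the time, the measured TCP pose, the force and the opening at its end, in the units of the state.
- readout.get_obs(): the state, without advancing time (a new reading comes with each control period).
- imaging.capture(name): name is "scene" or "top" or "wrist"; returns the picture (384x512x3 uint8, blue, green, red); there is no depth.
- imaging.get_calibration(name): a dict with "fx", "fy", "cx", "cy" (pixels), "position" and "rotation" of the camera in the world; the wrist camera has in their place "mount" (4x4, takes a point from camera to tool coordinates, whose origin is the TCP and whose axes are the tool frame's). Camera axes: x right, y up, looking along -z (the intrinsics and any distortion apply to the point x, -y, -z); pixel columns grow to the right and rows downward; lengths in mm; the calibration is good to about 2 mm. A picture is of the moment at which its call begins: read the wrist's pose just before it. get_calibration takes no time and is no camera call.
- bot.close_job(): hands the job in, once; it reports no verdict.
The state is a dict: "time": time; "joint_positions": joint angles; "dq": joint speeds; "tau": joint torques, N m; "tool_pos": TCP position; "tcp_rot": TCP orientation; "contact_force": force on the tool from outside, world axes, zero at the start; "moment": the same for the moment, N m; "grip_width": finger opening in mm.
Only numpy, scipy, OpenCV 4.12 (cv2) and the standard library are available. Lean on these libraries where they do the work, as an engineer would, in place of code of your own. Each camera call takes 0.05 s, during which the arm holds its last target.

## Working session

There is one attempt and no reset: what is moved stays moved. The work goes in short steps, Python scripts to look and compute and a tool call to move; the robot and the scene stay as the last step left them, time stands still between calls to the robot, and variables do not carry over. Pictures are saved under pics/ and viewed, and the job is handed in when it is done.

Besides the shell and the picture viewer there is one more tool, called by a JSON object that holds its "method" and its "body", one argument or row to a line. arm_command: Moves the arm, as the interface text tells. Its arguments: {"type":"object","properties":{"plan":{"type":"array"}},"required":["plan"]}

```bash
ls; mkdir -p pics
python3 - <<'E'
from plant import readout, imaging
import cv2
o=readout.get_obs()
for k,v in o.items(): print(k,v)
for n in ["scene","top","wrist"]:
    cv2.imwrite(f"pics/{n}0.png",imaging.capture(n)); print(n,imaging.get_calibration(n))
E
```

```text
pics
time 0.0
joint_positions [ 1.12602747e+00  3.42715651e-01  1.52503565e+00  3.54765023e-05
  1.27536849e+00 -1.45987888e-01]
dq [-0.00160883  0.00059535 -0.00081434 -0.00035878  0.00115093  0.00045535]
tau [ 1.51822187e-04 -4.31249142e+01 -2.44210660e+01  7.17918598e-02
  5.61480399e-02 -1.14766399e-04]
tool_pos [154.31232574 501.3619618  211.14213864]
tcp_rot [ 2.97339447  1.56926881 -2.03778584]
contact_force [ 0.13511397 -0.62781749 -0.42963274]
moment [-0.03438905  0.01266006 -0.04356565]
grip_width 91.41887265870123
scene {'fx': 393.85869300729604, 'fy': 393.85869300729604, 'cx': 252.65410259998004, 'cy': 185.91961978052748, 'position': array([1094.19359888,  233.74699456,  813.31163829]), 'rotation': array([0.69249387, 0.00754936, 1.93612526])}
top {'fx': 398.7993674177119, 'fy': 398.7993674177119, 'cx': 255.3636289600969, 'cy': 192.5687862207881, 'position': array([ 336.83304091,  -11.25763294, 1070.63277699]), 'rotation': array([ 0.16873811,  0.00890782, -1.53954444])}
wrist {'fx': 327.5934863517602, 'fy': 327.5934863517602, 'cx': 255.45322664705026, 'cy': 191.0872313591392, 'mount': array([[ 2.23260879e-04,  2.65788050e-01, -9.64031464e-01,
        -1.72658725e+02],
       [ 8.84192324e-04,  9.64031058e-01,  2.65788143e-01,
         7.00642156e+01],
       [ 9.99999584e-01, -9.11729314e-04, -1.97773323e-05,
        -1.64473969e+00],
       [ 0.00000000e+00,  0.00000000e+00,  0.00000000e+00,
         1.00000000e+00]])}
```

View pics/scene0.png

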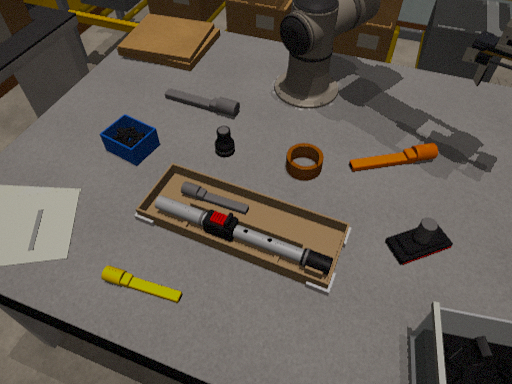

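View pics/top0.png

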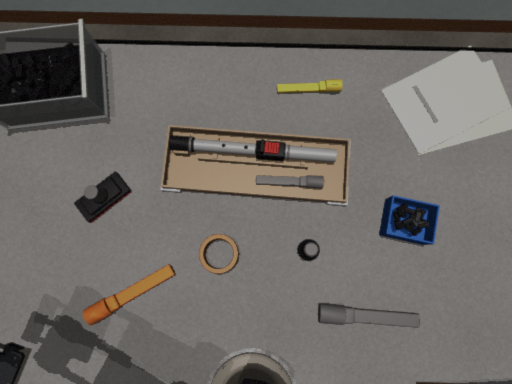

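View pics/wrist0.png

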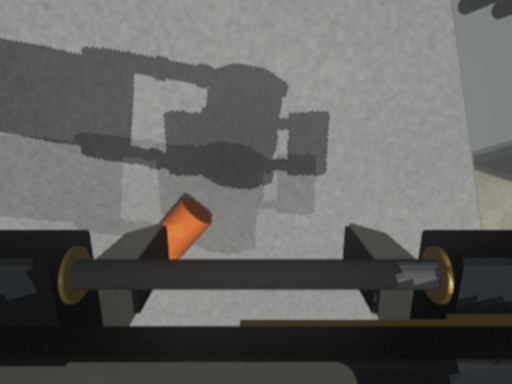

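Top view: the tray spans (163–350, 127–204), with its cuff (+y) end at left. The red button is at (271,149), the nozzle at (103,197), the tape at (218,254), the adapter at (309,249) and the bin at (410,219).
Crevice-like candidates in the top view are grey in the tray (290,182), larger grey on the bench (370,316), orange (130,293) and yellow (310,87). The small grey one in the tray fits. I'll confirm it in an enlarged crop and measure.

```bash
cat > h.py <<'E'
import numpy as np, cv2
from scipy.spatial.transform import Rotation as R
from plant import readout, imaging
def rot(r): return R.from_euler('xyz',r).as_matrix()
def cam(n):
    c=imaging.get_calibration(n)
    if 'mount' in c:
        o=readout.get_obs(); T=np.eye(4); T[:3,:3]=rot(o['tcp_rot']); T[:3,3]=o['tool_pos']
        T=T@c['mount']; return c,T[:3,:3],T[:3,3]
    return c,rot(c['rotation']),np.array(c['position'])
def ray(C,px,z):
    c,Rm,p=C; px=np.atleast_2d(np.array(px,float))
    d=np.c_[(px[:,0]-c['cx'])/c['fx'],-(px[:,1]-c['cy'])/c['fy'],-np.ones(len(px))]@Rm.T
    return p+d*((z-p[2])/d[:,2])[:,None]
def proj(C,P):
    c,Rm,p=C; q=(np.atleast_2d(P)-p)@Rm
    return np.c_[c['cx']+c['fx']*q[:,0]/-q[:,2],c['cy']-c['fy']*q[:,1]/-q[:,2]]
E
python3 - <<'E'
from h import *
t=cv2.imread('pics/top0.png'); s=cv2.imread('pics/scene0.png')
a=cv2.resize(t[115:215,155:360],None,fx=3.9,fy=3.9,interpolation=cv2.INTER_CUBIC)
cv2.imwrite('pics/a.png',a)
b=cv2.resize(s[160:290,130:360],None,fx=3.4,fy=3.4,interpolation=cv2.INTER_CUBIC); cv2.imwrite('pics/b.png',b)
b=cv2.resize(np.hstack([t[165:230,60:150],s[210:275,375:465]]),None,fx=4,fy=4,interpolation=cv2.INTER_CUBIC); cv2.imwrite('pics/c.png',b)
for n,im in (('top',t),('scene',s)):
    hsv=cv2.cvtColor(im,cv2.COLOR_BGR2HSV)
    m=cv2.inRange(hsv,(0,180,120),(5,255,255))|cv2.inRange(hsv,(175,180,120),(180,255,255))
    k,l,st,ce=cv2.connectedComponentsWithStats(m)
    for i in range(1,k):
        if st[i,4]>15: print(n,st[i],ce[i],ray(cam(n),ce[i],63).round(1))
    # tray brown
    m=cv2.inRange(hsv,(8,60,60),(22,200,255))
    k,l,st,ce=cv2.connectedComponentsWithStats(m)
    for i in range(1,k):
        if st[i,4]>500:print('br',n,st[i])
E
```

```text
top [265 142  14  11 112] [271.38392857 146.91071429] [[630.4 -35.   63. ]]
br top [ 161  125  189   77 7922]
br top [199 234  40  40 596]
br top [  82  264   93   61 1480]
scene [210 211  17  14 133] [218.09022556 217.42105263] [[631.9 -35.1  63. ]]
br scene [362   0  41  30 669]
br scene [ 104   10  110   51 2865]
br scene [ 136  162  214  123 6648]
```

View pics/a.png

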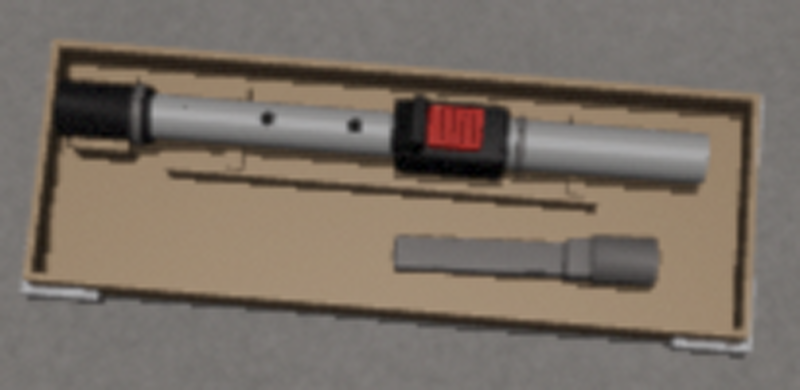

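View pics/b.png

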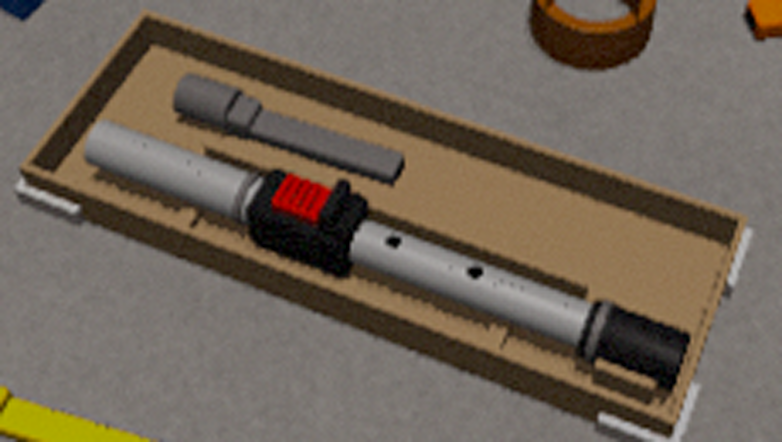

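View pics/c.png

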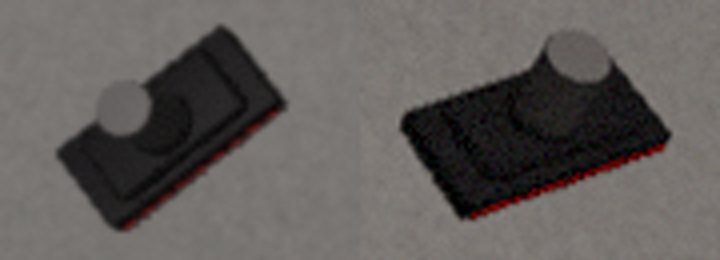

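Run:
```python
from h import *
T=cam('top');S=cam('scene')
up=lambda P,f,o:(np.array(P,float)+.5)/f-.5+np.array(o)
ct=up([[55,42],[762,96],[748,340],[22,283]],3.9,(155,115))
cs=up([[145,12],[746,217],[672,435],[22,172]],3.4,(130,160)) # order: -x-y, -x+y, +x+y, +x-y
P=ray(T,ct,40)[[2,3,0,1]]; Q=ray(S,cs,40)
L=np.array([[-85,-245],[-85,245],[85,245],[85,-245]])
for n,p in(('top',P),('scene',Q),('avg',(P+Q)/2)):
    c=p[:,:2].mean(0); l=L; q=p[:,:2]-c
    H=q.T@l; a=np.arctan2(H[1,0]-H[0,1],H[0,0]+H[1,1])
    print(n,p.round(1).tolist(),c.round(1),'yaw',a.round(4))
    Rm=np.array([[np.cos(a),-np.sin(a)],[np.sin(a),np.cos(a)]])
    print((L@Rm.T+c-p[:,:2]).round(1).tolist())
    # crevice in tray frame
    for nm,C,px,z in (('cuff end top',T,up([[655,262]],3.9,(155,115)),20),('blade tip',T,up([[396,254]],3.9,(155,115)),18),('btn',T,[[271.4,146.9]],63),('btnS',S,[[218.1,217.4]],63),('cuffS',S,up([[178,95]],3.4,(130,160)),22),('bladeS',S,up([[397,168]],3.4,(130,160)),18),('tail',T,up([[706,158]],3.9,(155,115)),32)):
        w=ray(C,px,z)[0]; print('  ',nm,w.round(1),((w[:2]-c)@Rm).round(1))
# nozzle
tn=up([[125,108]],4,(60,165)); sn=up([[578,57]],4,(375-90,210))
print('neck top',[ (z,ray(T,tn,z)[0,:2].round(1),ray(S,sn,z)[0,:2].round(1)) for z in (80,88,92)])
# head corners top edge z=28
tc=up([[222,27],[287,103],[122,228],[57,152]],4,(60,165))
sc=up([[402,125],[600-0,60],[671,135],[466,217]],4,(285,210))
print(ray(T,tc,[14]).round(1).tolist()); print(ray(S,sc,20).round(1).tolist())
for n,C,px,z in (('tapeT',T,[218,254],48),('adT',T,[309,249],70),('binT',T,[410,219],65)): print(n,ray(C,px,z).round(0))
```

```text
top [[494.7, -234.6, 40.0], [519.0, 254.2, 40.0], [689.3, 243.4, 40.0], [664.3, -245.3, 40.0]] [591.8   4.4] yaw -0.0517
[[-0.4, -1.3], [0.6, -0.7], [0.1, 1.3], [-0.3, 0.7]]
   cuff end top [ 550.1 -175.5   20. ] [ -32.4 -181.8]
   blade tip [550.8   2.7  18. ] [-40.8  -3.9]
   btn [630.4 -35.   63. ] [ 40.6 -37.4]
   btnS [631.8 -35.1  63. ] [ 42.  -37.4]
   cuffS [ 553.2 -176.7   22. ] [ -29.2 -182.9]
   bladeS [555.9   4.7  18. ] [-35.9  -1.6]
   tail [ 621.5 -208.4   32. ] [  40.7 -211. ]
scene [[498.8, -231.3, 40.0], [524.7, 253.1, 40.0], [700.9, 244.7, 40.0], [668.6, -238.9, 40.0]] [598.3   6.9] yaw -0.0586
[[0.2, -1.4], [3.1, 3.3], [-3.5, 1.8], [0.2, -3.7]]
   cuff end top [ 550.1 -175.5   20. ] [ -37.4 -184.9]
   blade tip [550.8   2.7  18. ] [-47.1  -7. ]
   btn [630.4 -35.   63. ] [ 34.5 -40. ]
   btnS [631.8 -35.1  63. ] [ 36. -40.]
   cuffS [ 553.2 -176.7   22. ] [ -34.2 -186. ]
   bladeS [555.9   4.7  18. ] [-42.2  -4.7]
   tail [ 621.5 -208.4   32. ] [  35.8 -213.6]
avg [[496.8, -232.9, 40.0], [521.8, 253.7, 40.0], [695.1, 244.1, 40.0], [666.4, -242.1, 40.0]] [595.    5.7] yaw -0.0551
[[-0.1, -1.4], [1.8, 1.3], [-1.7, 1.6], [-0.0, -1.5]]
   cuff end top [ 550.1 -175.5   20. ] [ -34.9 -183.4]
   blade tip [550.8   2.7  18. ] [-44.   -5.4]
   btn [630.4 -35.   63. ] [ 37.5 -38.7]
   btnS [631.8 -35.1  63. ] [ 39.  -38.7]
   cuffS [ 553.2 -176.7   22. ] [ -31.7 -184.4]
   bladeS [555.9   4.7  18. ] [-39.   -3.1]
   tail [ 621.5 -208.4   32. ] [  38.2 -212.3]
neck top [(80, array([495.3, 419. ]), array([492.4, 419.2])), (88, array([494. , 415.5]), array([499. , 417.1])), (92, array([493.4, 413.8]), array([502.2, 416.1]))]
[[563.6, 387.1, 14.0], [512.5, 338.3, 14.0], [424.9, 441.5, 14.0], [474.6, 490.4, 14.0]]
[[528.8, 342.8, 20.0], [440.8, 446.9, 20.0], [480.6, 489.7, 20.0], [576.7, 385.6, 20.0]]
tapeT [[350.  93.  48.]]
adT [[ 369. -135.   70.]]
binT [[ 452. -389.   65.]]
```

```bash
cat >> h.py <<'E'
C0=np.array([594.5,5.0]); YAW=-0.0535
RT=np.array([[np.cos(YAW),-np.sin(YAW)],[np.sin(YAW),np.cos(YAW)]])
def t2w(x,y): return RT@np.array([x,y])+C0
def w2t(w): return RT.T@(np.array(w)[:2]-C0)
def plan(x,y,z,jawang):
    """world target TCP, jaw axis angle (mod pi), tool down: gives the turn (tool rotvec), then shift in turned tool axes, cm"""
    o=readout.get_obs(); Rm=rot(o['tcp_rot']); best=None
    for k in (0,np.pi):
        a=jawang+k; X=np.array([0,0,-1.]); Z=np.array([np.cos(a),np.sin(a),0]); Y=np.cross(Z,X)
        Rt=np.c_[X,Y,Z]; w=R.from_matrix(Rm.T@Rt).as_rotvec()
        if best is None or np.linalg.norm(w)<np.linalg.norm(best[0]): best=(w,Rt)
    w,Rt=best; d=np.array([x,y,z])-o['tool_pos']
    print('tcp',o['tool_pos'].round(1),'q6',o['joint_positions'][5].round(2),'F',o['contact_force'].round(1),'jawdir',Rm[:,2].round(3))
    print(' turn',w.round(3),'then shift cm',(Rt.T@d/10).round(2))
def rep():
    o=readout.get_obs(); print('t',o['time'],'tcp',o['tool_pos'].round(1),'tray',w2t(o['tool_pos']).round(1),'F',o['contact_force'].round(1),'w',round(o['grip_width'],1))
E
python3 - <<'E'
from h import *
p=t2w(38,-29); print(p)
plan(p[0],p[1],150,YAW)
E
```

```text
[630.89487024 -25.99053759]
tcp [154.4 501.5 211.3] q6 -0.15 F [-1.3 -0.5 -0.4] jawdir [ 0.294  0.956 -0.001]
 turn [ 1.325e+00 -1.000e-03  1.000e-03] then shift cm [  6.13 -50.12  50.4 ]
```

{"method": "arm_command", "body": {
  "plan": [
    {"wx": 0.1325, "jaw": -1},
    {"wx": 0.1325, "jaw": -1},
    {"wx": 0.1325, "jaw": -1},
    {"wx": 0.1325, "jaw": -1},
    {"wx": 0.1325, "jaw": -1},
    {"wx": 0.1325, "jaw": -1},
    {"wx": 0.1325, "jaw": -1},
    {"wx": 0.1325, "jaw": -1},
    {"wx": 0.1325, "jaw": -1},
    {"wx": 0.1325, "jaw": -1}
  ]
}}

```text
invalid input at $.plan[0]: expected keys tx, ty, tz, wx, wy, wz, jaw
```

{"method": "arm_command", "body": {
  "plan": [
    {"ty": -2.5, "tz": 2.5, "jaw": -1},
    {"ty": -2.5, "tz": 2.5, "jaw": -1},
    {"ty": -2.5, "tz": 2.5, "jaw": -1},
    {"ty": -2.5, "tz": 2.5, "jaw": -1},
    {"ty": -2.5, "tz": 2.5, "jaw": -1},
    {"ty": -2.5, "tz": 2.5, "jaw": -1},
    {"ty": -2.5, "tz": 2.5, "jaw": -1},
    {"ty": -2.5, "tz": 2.5, "jaw": -1},
    {"ty": -2.5, "tz": 2.5, "jaw": -1},
    {"ty": -2.5, "tz": 2.5, "jaw": -1},
    {"ty": -2.5, "tz": 2.5, "jaw": -1},
    {"ty": -2.5, "tz": 2.5, "jaw": -1},
    {"ty": -2.5, "tz": 2.5, "jaw": -1},
    {"ty": -2.5, "tz": 2.5, "jaw": -1},
    {"ty": -2.5, "tz": 2.5, "jaw": -1},
    {"ty": -2.5, "tz": 2.5, "jaw": -1},
    {"ty": -2.5, "tz": 2.5, "jaw": -1},
    {"jaw": -1}
  ]
}}

```text
invalid input at $.plan[0]: expected keys tx, ty, tz, wx, wy, wz, jaw
```

Run:
```python
from h import *
p=t2w(38,-29)
plan(p[0],p[1],150,YAW)
C=cam('wrist');im=imaging.capture('wrist'); cv2.imwrite('pics/w1.png',im)
```

```text
tcp [154.4 501.5 211.3] q6 -0.15 F [-1.3 -0.5 -0.4] jawdir [ 0.294  0.956 -0.001]
 turn [ 1.325e+00 -1.000e-03  1.000e-03] then shift cm [  6.13 -50.12  50.4 ]
```

View pics/w1.png

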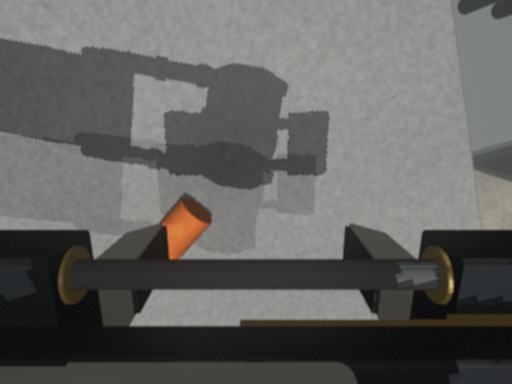

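All keys are required, so nothing moved: the wrist picture is unchanged.

{"method": "arm_command", "body": {
  "plan": [
    {"tx": 0, "ty": 0, "tz": 0, "wx": 0.1325, "wy": 0, "wz": 0, "jaw": -1},
    {"tx": 0, "ty": 0, "tz": 0, "wx": 0.1325, "wy": 0, "wz": 0, "jaw": -1},
    {"tx": 0, "ty": 0, "tz": 0, "wx": 0.1325, "wy": 0, "wz": 0, "jaw": -1},
    {"tx": 0, "ty": 0, "tz": 0, "wx": 0.1325, "wy": 0, "wz": 0, "jaw": -1},
    {"tx": 0, "ty": 0, "tz": 0, "wx": 0.1325, "wy": 0, "wz": 0, "jaw": -1},
    {"tx": 0, "ty": 0, "tz": 0, "wx": 0.1325, "wy": 0, "wz": 0, "jaw": -1},
    {"tx": 0, "ty": 0, "tz": 0, "wx": 0.1325, "wy": 0, "wz": 0, "jaw": -1},
    {"tx": 0, "ty": 0, "tz": 0, "wx": 0.1325, "wy": 0, "wz": 0, "jaw": -1},
    {"tx": 0, "ty": 0, "tz": 0, "wx": 0.1325, "wy": 0, "wz": 0, "jaw": -1},
    {"tx": 0, "ty": 0, "tz": 0, "wx": 0.1325, "wy": 0, "wz": 0, "jaw": -1}
  ]
}}

```text
time: 1.2
tool_pos: [154.5, 501.6, 211.6]
tcp_rot: [-1.954, 1.57, -2.012]
contact_force: [0.2, 1.1, -0.4]
grip_width: 16.1
```

{"method": "arm_command", "body": {
  "plan": [
    {"tx": 0, "ty": -2.5, "tz": 2.5, "wx": 0, "wy": 0, "wz": 0, "jaw": -1},
    {"tx": 0, "ty": -2.5, "tz": 2.5, "wx": 0, "wy": 0, "wz": 0, "jaw": -1},
    {"tx": 0, "ty": -3, "tz": 3, "wx": 0, "wy": 0, "wz": 0, "jaw": -1},
    {"tx": 0, "ty": -3, "tz": 3, "wx": 0, "wy": 0, "wz": 0, "jaw": -1},
    {"tx": 0, "ty": -3, "tz": 3, "wx": 0, "wy": 0, "wz": 0, "jaw": -1},
    {"tx": 0, "ty": -3, "tz": 3, "wx": 0, "wy": 0, "wz": 0, "jaw": -1},
    {"tx": 0, "ty": -3, "tz": 3, "wx": 0, "wy": 0, "wz": 0, "jaw": -1},
    {"tx": 0, "ty": -3, "tz": 3, "wx": 0, "wy": 0, "wz": 0, "jaw": -1},
    {"tx": 0, "ty": -3, "tz": 3, "wx": 0, "wy": 0, "wz": 0, "jaw": -1},
    {"tx": 0, "ty": -3, "tz": 3, "wx": 0, "wy": 0, "wz": 0, "jaw": -1},
    {"tx": 0, "ty": -3, "tz": 3, "wx": 0, "wy": 0, "wz": 0, "jaw": -1},
    {"tx": 0, "ty": -3, "tz": 3, "wx": 0, "wy": 0, "wz": 0, "jaw": -1},
    {"tx": 0, "ty": -3, "tz": 3, "wx": 0, "wy": 0, "wz": 0, "jaw": -1},
    {"tx": 0, "ty": -3, "tz": 3, "wx": 0, "wy": 0, "wz": 0, "jaw": -1},
    {"tx": 0, "ty": -2.5, "tz": 2.5, "wx": 0, "wy": 0, "wz": 0, "jaw": -1},
    {"tx": 0, "ty": -2.5, "tz": 2.5, "wx": 0, "wy": 0, "wz": 0, "jaw": -1},
    {"tx": 0, "ty": -2, "tz": 2, "wx": 0, "wy": 0, "wz": 0, "jaw": -1},
    {"tx": 0, "ty": 0, "tz": 0, "wx": 0, "wy": 0, "wz": 0, "jaw": -1}
  ]
}}

```text
time: 3.0
tool_pos: [610.0, -6.0, 210.8]
tcp_rot: [-1.738, 1.57, -1.794]
contact_force: [0.8, -0.4, 0.4]
grip_width: 0.7
```

Run:
```python
from h import *
p=t2w(38,-29)
plan(p[0],p[1],150,YAW)
C=cam('wrist');im=imaging.capture('wrist'); cv2.imwrite('pics/w2.png',im)
```

```text
tcp [610.   -6.  210.8] q6 -0.08 F [ 0.8 -0.4  0.4] jawdir [ 0.998 -0.056 -0.   ]
 turn [-0.003 -0.     0.001] then shift cm [ 6.08 -1.88  2.2 ]
```

View pics/w2.png

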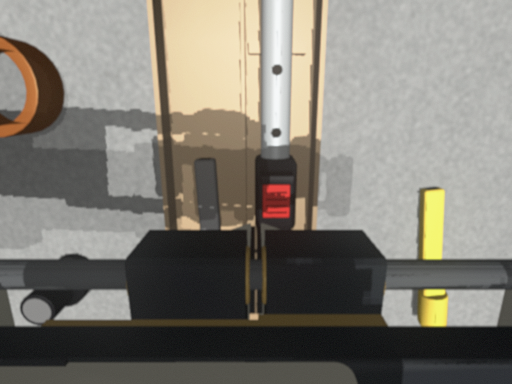

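Run:
```python
from h import *
C=cam('wrist'); im=cv2.imread('pics/w2.png')
hsv=cv2.cvtColor(im,cv2.COLOR_BGR2HSV)
m=cv2.inRange(hsv,(0,170,70),(6,255,255))|cv2.inRange(hsv,(174,170,70),(180,255,255))
m=cv2.morphologyEx(m,cv2.MORPH_CLOSE,np.ones((7,7)))
k,l,st,ce=cv2.connectedComponentsWithStats(m)
for i in range(1,k):
    if st[i,4]>150:
        x,y,w,h,_=st[i]; print(st[i],ce[i],ray(C,[[x+w/2,y+h/2],[x,y],[x+w,y+h]],63).round(1), w2t(ray(C,[x+w/2,y+h/2],63)[0]))
# rib-tray walls edges at row 60 (tops z=40)
print([w2t(p).round(1) for p in ray(C,[[148,20],[327,20],[166,200],[320,200]],40)], [w2t(p).round(1) for p in ray(C,[[276,133],[277,70]],47)])
```

```text
[262 185  28  33 876] [275.74657534 200.89497717] [[628.9 -35.4  63. ]
 [615.5 -17.2  63. ]
 [642.8 -54.1  63. ]] [ 36.53635387 -38.49065562]
[array([-86.6, 135.1]), array([ 83.6, 134.9]), array([-82.7, -43.9]), array([ 86.2, -43.9])] [array([36.4, 29.4]), array([36.4, 89.6])]
```

{"method": "arm_command", "body": {
  "plan": [
    {"tx": 0, "ty": -1.0, "tz": 1.0, "wx": 0, "wy": 0, "wz": 0, "jaw": -1},
    {"tx": 0, "ty": -0.97, "tz": 1.05, "wx": 0, "wy": 0, "wz": 0, "jaw": -1},
    {"tx": 3, "ty": 0, "tz": 0, "wx": 0, "wy": 0, "wz": 0, "jaw": -1},
    {"tx": 3, "ty": 0, "tz": 0, "wx": 0, "wy": 0, "wz": 0, "jaw": -1},
    {"tx": 3, "ty": 0, "tz": 0, "wx": 0, "wy": 0, "wz": 0, "jaw": -1},
    {"tx": 2, "ty": 0, "tz": 0, "wx": 0, "wy": 0, "wz": 0, "jaw": -1},
    {"tx": 1, "ty": 0, "tz": 0, "wx": 0, "wy": 0, "wz": 0, "jaw": -1},
    {"tx": 0, "ty": 0, "tz": 0, "wx": 0, "wy": 0, "wz": 0, "jaw": -1},
    {"tx": 0, "ty": 0, "tz": 0, "wx": 0, "wy": 0, "wz": 0, "jaw": -1}
  ]
}}

```text
time: 3.95
tool_pos: [628.3, -23.3, 93.0]
tcp_rot: [0.029, 1.569, -0.023]
contact_force: [0.4, 0.6, 1.7]
grip_width: 0.4
```

Run:
```python
from h import *
p=t2w(37,-30)
plan(p[0],p[1],79,YAW);rep()
im=imaging.capture('scene'); cv2.imwrite('pics/s3.png',cv2.resize(im[130:290,130:360],None,fx=3.4,fy=3.4))
```

```text
tcp [628.3 -23.3  93. ] q6 -0.11 F [0.4 0.6 1.7] jawdir [ 0.999 -0.053  0.002]
 turn [ 0.001  0.002 -0.   ] then shift cm [ 1.4  -0.35  0.17]
t 3.95 tcp [628.3 -23.3  93. ] tray [ 35.3 -26.5] F [0.4 0.6 1.7] w 0.4
```

View pics/s3.png

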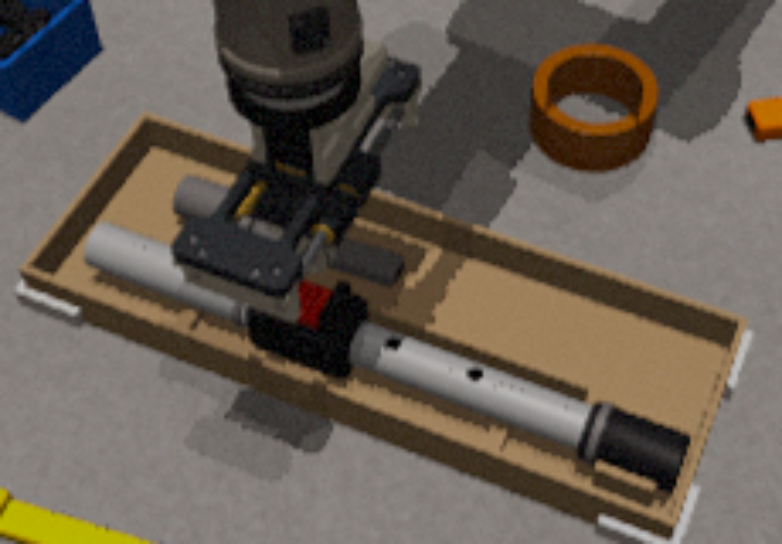

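The finger is above the red button, at about (310,305) in the crop. I'll shift a little and press.

{"method": "arm_command", "body": {
  "plan": [
    {"tx": 0, "ty": -0.35, "tz": 0.15, "wx": 0, "wy": 0, "wz": 0, "jaw": -1},
    {"tx": 0.4, "ty": 0, "tz": 0, "wx": 0, "wy": 0, "wz": 0, "jaw": -1},
    {"tx": 0.3, "ty": 0, "tz": 0, "wx": 0, "wy": 0, "wz": 0, "jaw": -1},
    {"tx": 0.2, "ty": 0, "tz": 0, "wx": 0, "wy": 0, "wz": 0, "jaw": -1},
    {"tx": 0, "ty": 0, "tz": 0, "wx": 0, "wy": 0, "wz": 0, "jaw": -1},
    {"tx": 0, "ty": 0, "tz": 0, "wx": 0, "wy": 0, "wz": 0, "jaw": -1}
  ]
}}

```text
time: 4.6
tool_pos: [629.1, -27.3, 82.7]
tcp_rot: [2.682, 1.571, 2.629]
contact_force: [-0.5, -0.2, -0.2]
grip_width: 0.6
```

{"method": "arm_command", "body": {
  "plan": [
    {"tx": 0.2, "ty": 0, "tz": 0, "wx": 0, "wy": 0, "wz": 0, "jaw": -1},
    {"tx": 0.2, "ty": 0, "tz": 0, "wx": 0, "wy": 0, "wz": 0, "jaw": -1},
    {"tx": 0, "ty": 0, "tz": 0, "wx": 0, "wy": 0, "wz": 0, "jaw": -1},
    {"tx": 0, "ty": 0, "tz": 0, "wx": 0, "wy": 0, "wz": 0, "jaw": -1}
  ]
}}

```text
time: 5.0
tool_pos: [629.1, -27.3, 78.7]
tcp_rot: [2.514, 1.571, 2.461]
contact_force: [0.4, -0.9, -0.1]
grip_width: 0.2
```

Run:
```python
from h import *
rep()
im=imaging.capture('scene'); cv2.imwrite('pics/s4.png',cv2.resize(im[190:250,180:260],None,fx=8,fy=8,interpolation=cv2.INTER_CUBIC))
rep()
```

```text
t 5.0 tcp [629.1 -27.3  78.7] tray [ 36.3 -30.4] F [ 0.4 -0.9 -0.1] w 0.2
t 5.05 tcp [629.2 -27.3  78.8] tray [ 36.4 -30.4] F [ 0.4 -0.3 -0.5] w 0.7
```

View pics/s4.png

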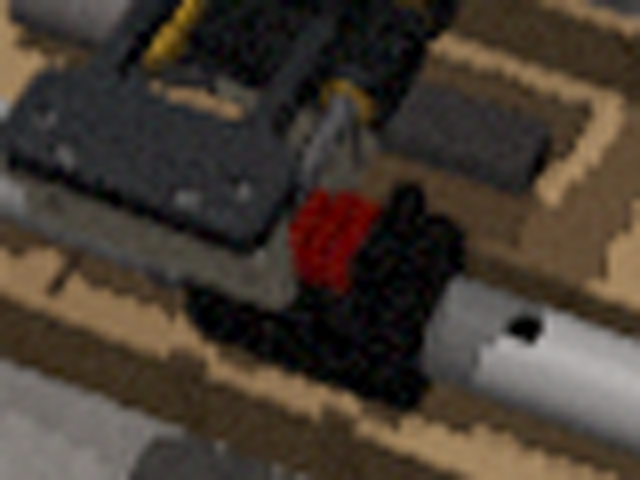

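Run:
```python
from h import *
S=cam('scene')
o=readout.get_obs(); Rm=rot(o['tcp_rot']); p=o['tool_pos']
im=cv2.resize(cv2.imread('pics/s4.png'),None,fx=1,fy=1)
def pt(q,col):
    u=(proj(S,q)[0]-[180,190]+.5)*8-.5; cv2.circle(im,tuple(int(a) for a in u),4,col,-1); print(q.round(1),u.round(0))
for dy in (-9.5,9.5):
  for dz in (-19,19): pt(p+Rm@[22,dy,dz],(0,255,0))
for dx in(-14,14):
  for dy in (-18,18):
    w=t2w(37+dx,-38+dy); pt(np.array([*w,63]),(255,255,0)); 
for dx in (-17,17): pt(np.array([*t2w(37+dx,-18),75]),(255,0,255))
cv2.imwrite('pics/s5.png',im)
```

```text
[609.7 -35.8  56.8] [338. 177.]
[647.6 -37.8  56.8] [279. 274.]
[610.7 -16.8  56.8] [396. 198.]
[648.7 -18.8  56.8] [338. 296.]
[614.5 -52.1  63. ] [280. 161.]
[616.4 -16.2  63. ] [389. 201.]
[642.4 -53.6  63. ] [235. 232.]
[644.4 -17.7  63. ] [346. 274.]
[613.5 -14.   75. ] [398. 171.]
[647.5 -15.9  75. ] [345. 260.]
```

View pics/s5.png

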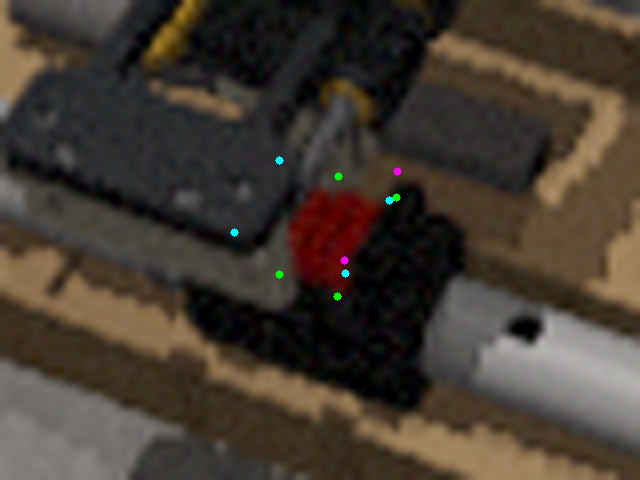

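Run:
```python
from h import *
S=cam('scene')
o=readout.get_obs(); Rm=rot(o['tcp_rot']); p=o['tool_pos']
im=imaging.capture('scene')[120:280,130:330]; f=4
im=cv2.resize(im,None,fx=f,fy=f,interpolation=cv2.INTER_CUBIC)
im=cv2.convertScaleAbs(im,alpha=1.6,beta=20)
def pt(q,col):
    u=(proj(S,q)[0]-[130,120]+.5)*f-.5; cv2.circle(im,tuple(int(a) for a in u),3,col,-1)
for dy in (-9.5,9.5):
  for dz in (-19,19): pt(p+Rm@[22,dy,dz],(0,255,0))
for dy in (-37,37):
  for dz in (-95,95): pt(p+Rm@[-44,dy,dz],(255,0,255))
pt(p,(0,255,255))
cv2.imwrite('pics/s6.png',im)
c=imaging.capture('top'); cv2.imwrite('pics/t6.png',cv2.convertScaleAbs(cv2.resize(c[100:220,200:360],None,fx=5,fy=5,interpolation=cv2.INTER_CUBIC),alpha=1.5,beta=20))
```

```text
(no output)
```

View pics/s6.png

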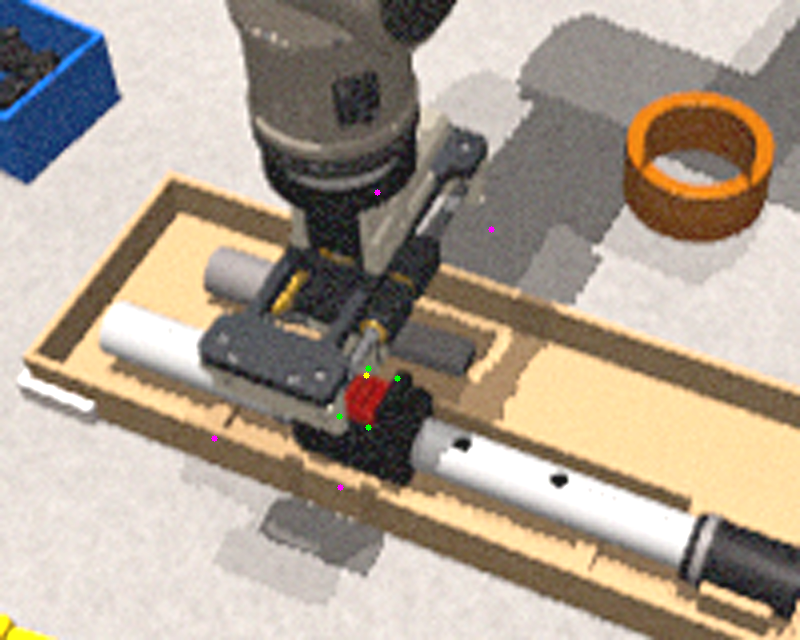

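View pics/t6.png

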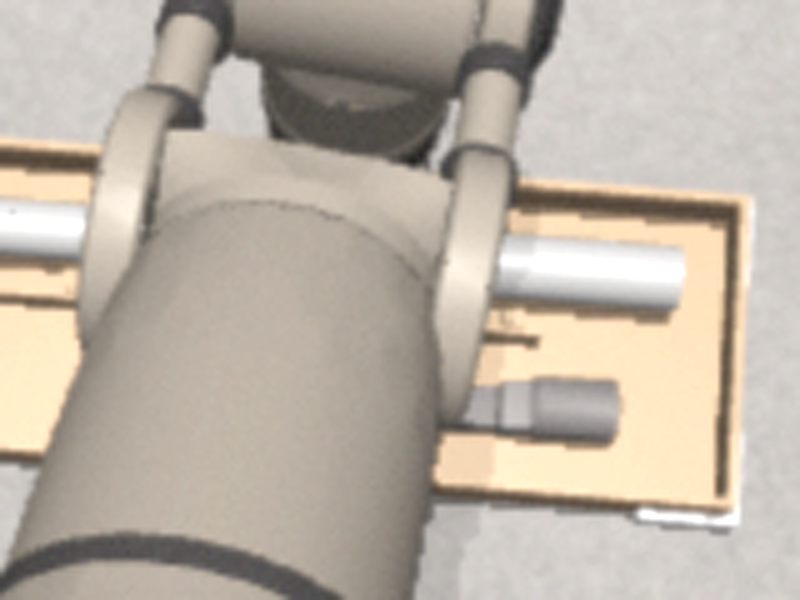

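Run:
```python
from h import *
S=cam('scene')
o=readout.get_obs(); Rm=rot(o['tcp_rot']); p=o['tool_pos']
im=imaging.capture('scene')[120:280,130:330]; f=4
im=cv2.resize(im,None,fx=f,fy=f,interpolation=cv2.INTER_CUBIC)
im=cv2.convertScaleAbs(im,alpha=2.5,beta=30)
def pt(q,col):
    u=(proj(S,q)[0]-[130,120]+.5)*f-.5; cv2.circle(im,tuple(int(a) for a in u),2,col,-1)
for dy in (-9.5,9.5):
  for dz in (-19,19): pt(p+Rm@[-18,dy,dz],(0,255,0))
for dy in (-37,37):
  for dz in (-95,95): pt(p+Rm@[-84,dy,dz],(255,0,255))
cv2.imwrite('pics/s7.png',im[100:400,150:550])
w=imaging.capture('wrist'); cv2.imwrite('pics/w7.png',cv2.convertScaleAbs(w,alpha=2.5,beta=20))
```

```text
(no output)
```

View pics/s7.png

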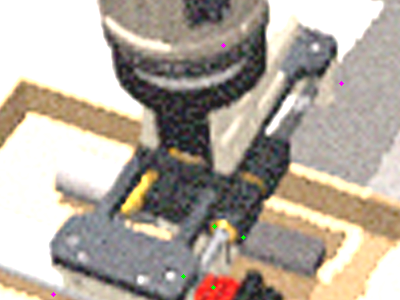

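View pics/w7.png

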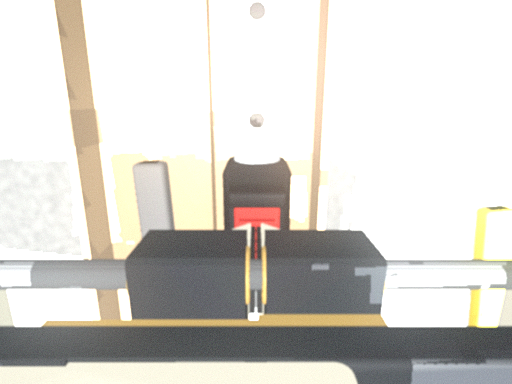

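Run:
```python
from h import *
S=cam('scene');W=cam('wrist'); o=readout.get_obs()
for z in (55,65,75,85,95,105): print(z,ray(S,[220,210.5],z)[0,:2].round(1),ray(W,[255,226],z)[0,:2].round(1))
w=cv2.imread('pics/w7.png')
cv2.imwrite('pics/w8.png',cv2.resize(w[190:330,190:330],None,fx=4,fy=4,interpolation=cv2.INTER_CUBIC))
s=cv2.imread('pics/s7.png'); cv2.imwrite('pics/s8.png',cv2.resize(s[190:300,130:290],None,fx=4,fy=4,interpolation=cv2.INTER_CUBIC))
```

```text
55 [607. -42.] [629.6 -35.3]
65 [613.4 -38.3] [629.8 -31.3]
75 [619.9 -34.7] [630.  -27.4]
85 [626.3 -31. ] [630.3 -23.4]
95 [632.7 -27.4] [630.5 -19.5]
105 [639.1 -23.8] [630.7 -15.6]
```

View pics/w8.png

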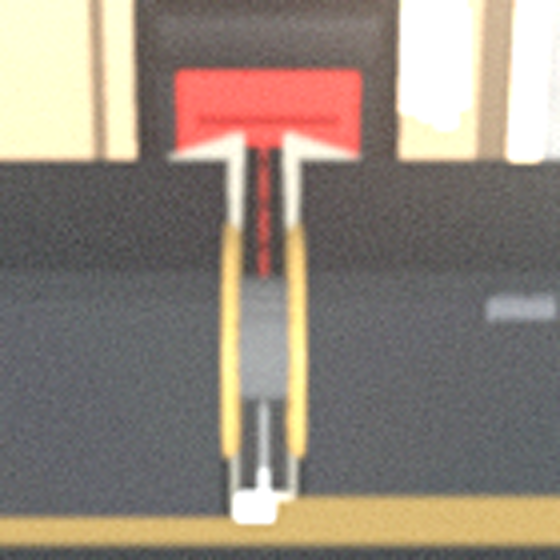

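View pics/s8.png

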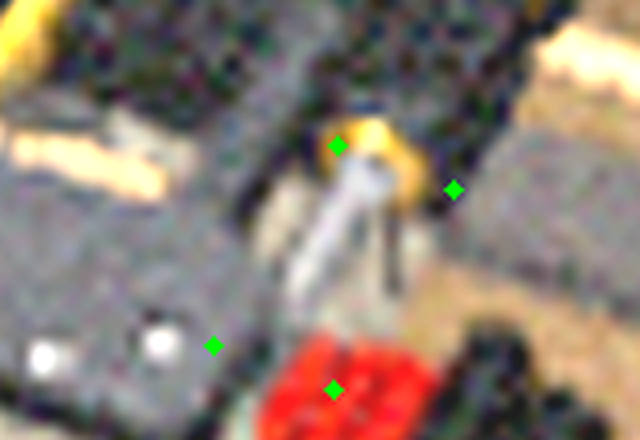

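The finger still shows no contact force. I'll go down in small steps and watch the force.

{"method": "arm_command", "body": {
  "plan": [
    {"tx": 0.1, "ty": 0, "tz": 0, "wx": 0, "wy": 0, "wz": 0, "jaw": -1},
    {"tx": 0.1, "ty": 0, "tz": 0, "wx": 0, "wy": 0, "wz": 0, "jaw": -1},
    {"tx": 0.1, "ty": 0, "tz": 0, "wx": 0, "wy": 0, "wz": 0, "jaw": -1}
  ]
}}

```text
time: 5.55
tool_pos: [629.1, -27.3, 75.7]
tcp_rot: [1.946, 1.571, 1.893]
contact_force: [-0.2, 0.2, 0.0]
grip_width: 0.6
```

{"method": "arm_command", "body": {
  "plan": [
    {"tx": 0.1, "ty": 0, "tz": 0, "wx": 0, "wy": 0, "wz": 0, "jaw": -1},
    {"tx": 0.1, "ty": 0, "tz": 0, "wx": 0, "wy": 0, "wz": 0, "jaw": -1},
    {"tx": 0.1, "ty": 0, "tz": 0, "wx": 0, "wy": 0, "wz": 0, "jaw": -1}
  ]
}}

```text
time: 5.85
tool_pos: [629.2, -27.3, 72.7]
tcp_rot: [1.666, 1.571, 1.613]
contact_force: [-0.1, 0.0, 0.5]
grip_width: 0.3
```

{"method": "arm_command", "body": {
  "plan": [
    {"tx": 0.1, "ty": 0, "tz": 0, "wx": 0, "wy": 0, "wz": 0, "jaw": -1},
    {"tx": 0.1, "ty": 0, "tz": 0, "wx": 0, "wy": 0, "wz": 0, "jaw": -1},
    {"tx": 0.1, "ty": 0, "tz": 0, "wx": 0, "wy": 0, "wz": 0, "jaw": -1}
  ]
}}

```text
time: 6.15
tool_pos: [629.2, -27.3, 69.7]
tcp_rot: [0.913, 1.571, 0.861]
contact_force: [-0.6, -0.5, -0.1]
grip_width: 0.4
```

{"method": "arm_command", "body": {
  "plan": [
    {"tx": 0.15, "ty": 0, "tz": 0, "wx": 0, "wy": 0, "wz": 0, "jaw": -1},
    {"tx": 0.15, "ty": 0, "tz": 0, "wx": 0, "wy": 0, "wz": 0, "jaw": -1},
    {"tx": 0.15, "ty": 0, "tz": 0, "wx": 0, "wy": 0, "wz": 0, "jaw": -1},
    {"tx": 0.15, "ty": 0, "tz": 0, "wx": 0, "wy": 0, "wz": 0, "jaw": -1}
  ]
}}

```text
time: 6.55
tool_pos: [629.2, -27.3, 63.7]
tcp_rot: [1.89, 1.571, 1.837]
contact_force: [-0.5, 0.3, -0.6]
grip_width: 0.6
```

Run:
```python
from h import *
rep()
S=cam('scene')
im=imaging.capture('scene')[180:250,170:270]; f=7
im=cv2.resize(im,None,fx=f,fy=f,interpolation=cv2.INTER_CUBIC)
cv2.imwrite('pics/s9.png',cv2.convertScaleAbs(im,alpha=2.,beta=20))
w=imaging.capture('wrist'); cv2.imwrite('pics/w9.png',cv2.resize(cv2.convertScaleAbs(w,alpha=2.,beta=20)[180:330,150:360],None,fx=3.5,fy=3.5,interpolation=cv2.INTER_CUBIC))
rep()
```

```text
t 6.55 tcp [629.2 -27.3  63.7] tray [ 36.3 -30.4] F [-0.5  0.3 -0.6] w 0.6
t 6.65 tcp [629.  -27.3  63.5] tray [ 36.2 -30.4] F [0.  0.1 0.9] w 0.2
```

View pics/s9.png

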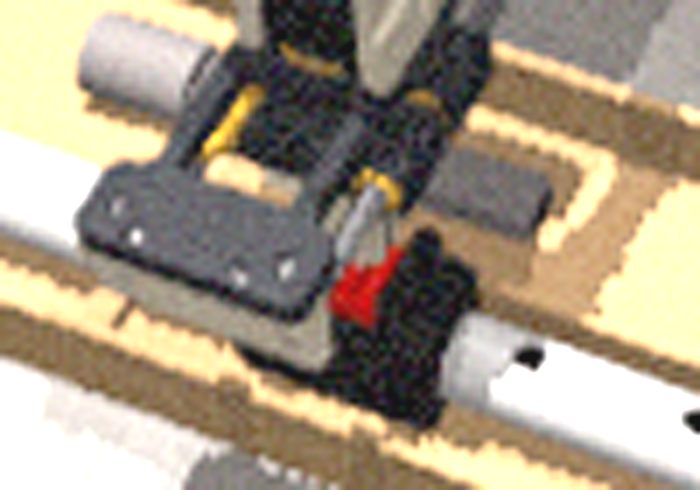

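View pics/w9.png

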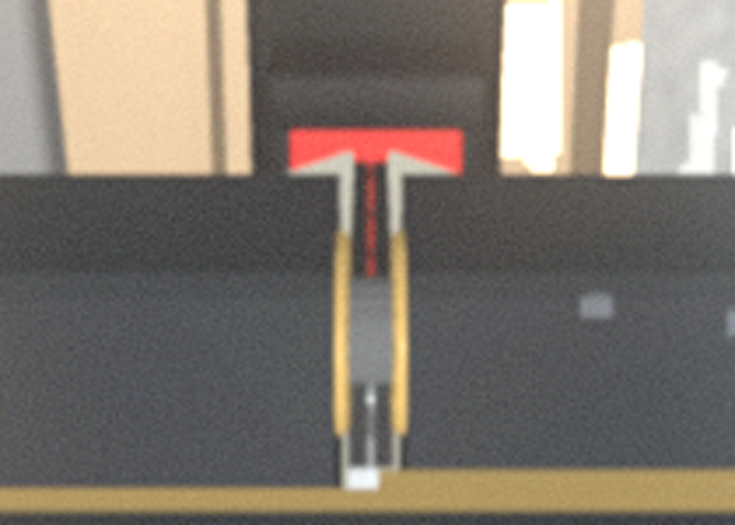

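{"method": "arm_command", "body": {
  "plan": [
    {"tx": 0.15, "ty": 0, "tz": 0, "wx": 0, "wy": 0, "wz": 0, "jaw": -1},
    {"tx": 0.15, "ty": 0, "tz": 0, "wx": 0, "wy": 0, "wz": 0, "jaw": -1},
    {"tx": 0.15, "ty": 0, "tz": 0, "wx": 0, "wy": 0, "wz": 0, "jaw": -1}
  ]
}}

```text
time: 6.95
tool_pos: [629.2, -27.3, 59.2]
tcp_rot: [1.316, 1.571, 1.263]
contact_force: [-0.3, 0.2, -0.6]
grip_width: 0.4
```

{"method": "arm_command", "body": {
  "plan": [
    {"tx": 0.1, "ty": 0, "tz": 0, "wx": 0, "wy": 0, "wz": 0, "jaw": -1},
    {"tx": 0.1, "ty": 0, "tz": 0, "wx": 0, "wy": 0, "wz": 0, "jaw": -1},
    {"tx": 0.1, "ty": 0, "tz": 0, "wx": 0, "wy": 0, "wz": 0, "jaw": -1}
  ]
}}

```text
time: 7.25
tool_pos: [629.2, -27.3, 56.2]
tcp_rot: [1.223, 1.571, 1.17]
contact_force: [-0.0, -0.4, -0.4]
grip_width: 0.4
```

{"method": "arm_command", "body": {
  "plan": [
    {"tx": 0.1, "ty": 0, "tz": 0, "wx": 0, "wy": 0, "wz": 0, "jaw": -1},
    {"tx": 0.1, "ty": 0, "tz": 0, "wx": 0, "wy": 0, "wz": 0, "jaw": -1},
    {"tx": 0.1, "ty": 0, "tz": 0, "wx": 0, "wy": 0, "wz": 0, "jaw": -1}
  ]
}}

```text
time: 7.55
tool_pos: [629.2, -27.3, 53.3]
tcp_rot: [0.724, 1.571, 0.671]
contact_force: [-0.0, 0.4, -0.3]
grip_width: 0.2
```

{"method": "arm_command", "body": {
  "plan": [
    {"tx": 0.1, "ty": 0, "tz": 0, "wx": 0, "wy": 0, "wz": 0, "jaw": -1},
    {"tx": 0.1, "ty": 0, "tz": 0, "wx": 0, "wy": 0, "wz": 0, "jaw": -1},
    {"tx": 0.1, "ty": 0, "tz": 0, "wx": 0, "wy": 0, "wz": 0, "jaw": -1}
  ]
}}

```text
time: 7.85
tool_pos: [629.2, -27.3, 50.2]
tcp_rot: [1.068, 1.571, 1.015]
contact_force: [0.9, 0.4, -0.3]
grip_width: 0.6
```

{"method": "arm_command", "body": {
  "plan": [
    {"tx": 0.1, "ty": 0, "tz": 0, "wx": 0, "wy": 0, "wz": 0, "jaw": -1},
    {"tx": 0.1, "ty": 0, "tz": 0, "wx": 0, "wy": 0, "wz": 0, "jaw": -1}
  ]
}}

```text
time: 8.05
tool_pos: [629.2, -27.3, 48.3]
tcp_rot: [0.929, 1.571, 0.876]
contact_force: [-0.3, 0.6, 1.7]
grip_width: 0.2
```

Run:
```python
from h import *
rep()
im=imaging.capture('scene')[180:250,170:270]; f=7
im=cv2.resize(im,None,fx=f,fy=f,interpolation=cv2.INTER_CUBIC)
cv2.imwrite('pics/s10.png',cv2.convertScaleAbs(im,alpha=2.,beta=20))
w=imaging.capture('wrist'); cv2.imwrite('pics/w10.png',cv2.resize(cv2.convertScaleAbs(w,alpha=2.,beta=20)[180:330,150:360],None,fx=3.5,fy=3.5,interpolation=cv2.INTER_CUBIC))
```

```text
t 8.05 tcp [629.2 -27.3  48.3] tray [ 36.4 -30.4] F [-0.3  0.6  1.7] w 0.2
```

View pics/s10.png

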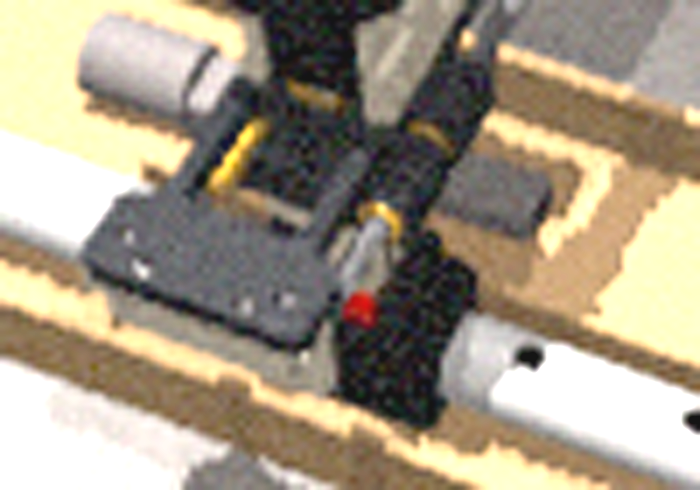

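View pics/w10.png

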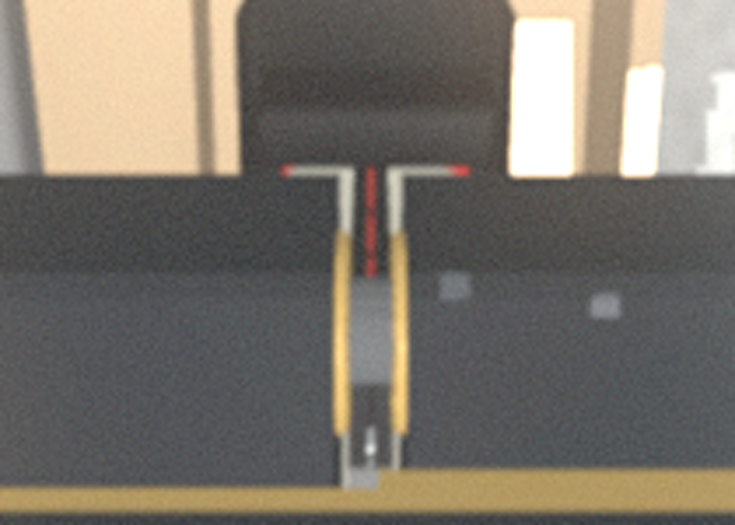

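{"method": "arm_command", "body": {
  "plan": [
    {"tx": 0.1, "ty": 0, "tz": 0, "wx": 0, "wy": 0, "wz": 0, "jaw": -1},
    {"tx": 0.05, "ty": 0, "tz": 0, "wx": 0, "wy": 0, "wz": 0, "jaw": -1},
    {"tx": 0, "ty": 0, "tz": 0, "wx": 0, "wy": 0, "wz": 0, "jaw": -1}
  ]
}}

```text
time: 8.45
tool_pos: [629.2, -27.3, 46.9]
tcp_rot: [0.434, 1.571, 0.381]
contact_force: [-0.2, -0.8, 2.4]
grip_width: 0.8
```

{"method": "arm_command", "body": {
  "plan": [
    {"tx": 0.1, "ty": 0, "tz": 0, "wx": 0, "wy": 0, "wz": 0, "jaw": -1},
    {"tx": 0.05, "ty": 0, "tz": 0, "wx": 0, "wy": 0, "wz": 0, "jaw": -1},
    {"tx": 0, "ty": 0, "tz": 0, "wx": 0, "wy": 0, "wz": 0, "jaw": -1}
  ]
}}

```text
time: 8.75
tool_pos: [629.2, -27.3, 45.4]
tcp_rot: [0.441, 1.571, 0.388]
contact_force: [-0.8, -0.5, 3.2]
grip_width: 0.5
```

{"method": "arm_command", "body": {
  "plan": [
    {"tx": 0.1, "ty": 0, "tz": 0, "wx": 0, "wy": 0, "wz": 0, "jaw": -1},
    {"tx": 0, "ty": 0, "tz": 0, "wx": 0, "wy": 0, "wz": 0, "jaw": -1}
  ]
}}

```text
time: 8.95
tool_pos: [629.2, -27.3, 44.3]
tcp_rot: [0.462, 1.571, 0.409]
contact_force: [-1.6, 0.2, 4.0]
grip_width: 0.1
```

{"method": "arm_command", "body": {
  "plan": [
    {"tx": 0.1, "ty": 0, "tz": 0, "wx": 0, "wy": 0, "wz": 0, "jaw": -1},
    {"tx": 0.1, "ty": 0, "tz": 0, "wx": 0, "wy": 0, "wz": 0, "jaw": -1},
    {"tx": 0, "ty": 0, "tz": 0, "wx": 0, "wy": 0, "wz": 0, "jaw": -1},
    {"tx": 0, "ty": 0, "tz": 0, "wx": 0, "wy": 0, "wz": 0, "jaw": -1}
  ]
}}

```text
time: 9.35
tool_pos: [629.2, -27.3, 42.4]
tcp_rot: [0.327, 1.571, 0.274]
contact_force: [-2.2, 0.7, 5.8]
grip_width: 0.2
```

{"method": "arm_command", "body": {
  "plan": [
    {"tx": 0.1, "ty": 0, "tz": 0, "wx": 0, "wy": 0, "wz": 0, "jaw": -1},
    {"tx": 0, "ty": 0, "tz": 0, "wx": 0, "wy": 0, "wz": 0, "jaw": -1},
    {"tx": 0, "ty": 0, "tz": 0, "wx": 0, "wy": 0, "wz": 0, "jaw": -1}
  ]
}}

```text
time: 9.65
tool_pos: [629.2, -27.3, 41.5]
tcp_rot: [0.265, 1.571, 0.212]
contact_force: [-1.8, 0.4, 6.1]
grip_width: 0.3
```

{"method": "arm_command", "body": {
  "plan": [
    {"tx": 0, "ty": 0.2, "tz": 0, "wx": 0, "wy": 0, "wz": 0, "jaw": -1},
    {"tx": 0, "ty": 0.2, "tz": 0, "wx": 0, "wy": 0, "wz": 0, "jaw": -1},
    {"tx": 0, "ty": 0.2, "tz": 0, "wx": 0, "wy": 0, "wz": 0, "jaw": -1}
  ]
}}

```text
time: 9.95
tool_pos: [629.9, -22.5, 41.6]
tcp_rot: [-1.005, 1.569, -1.058]
contact_force: [-2.0, -4.0, 5.0]
grip_width: 0.5
```

{"method": "arm_command", "body": {
  "plan": [
    {"tx": 0, "ty": 0.2, "tz": 0, "wx": 0, "wy": 0, "wz": 0, "jaw": -1},
    {"tx": 0, "ty": 0.2, "tz": 0, "wx": 0, "wy": 0, "wz": 0, "jaw": -1}
  ]
}}

```text
time: 10.15
tool_pos: [630.1, -18.6, 41.6]
tcp_rot: [-1.004, 1.569, -1.057]
contact_force: [-2.3, -4.5, 5.4]
grip_width: 0.3
```

{"method": "arm_command", "body": {
  "plan": [
    {"tx": 0, "ty": 0.3, "tz": 0, "wx": 0, "wy": 0, "wz": 0, "jaw": -1},
    {"tx": 0, "ty": 0.3, "tz": 0, "wx": 0, "wy": 0, "wz": 0, "jaw": -1},
    {"tx": 0, "ty": 0.4, "tz": 0, "wx": 0, "wy": 0, "wz": 0, "jaw": -1},
    {"tx": 0, "ty": 0.4, "tz": 0, "wx": 0, "wy": 0, "wz": 0, "jaw": -1},
    {"tx": 0, "ty": 0.3, "tz": 0, "wx": 0, "wy": 0, "wz": 0, "jaw": -1}
  ]
}}

```text
time: 10.65
tool_pos: [631.0, -1.4, 41.6]
tcp_rot: [-1.044, 1.569, -1.098]
contact_force: [-1.1, -4.1, 5.2]
grip_width: 0.4
```

{"method": "arm_command", "body": {
  "plan": [
    {"tx": -0.3, "ty": 0, "tz": 0, "wx": 0, "wy": 0, "wz": 0, "jaw": -1},
    {"tx": -0.3, "ty": 0, "tz": 0, "wx": 0, "wy": 0, "wz": 0, "jaw": -1},
    {"tx": -0.3, "ty": 0, "tz": 0, "wx": 0, "wy": 0, "wz": 0, "jaw": -1},
    {"tx": 0, "ty": 0, "tz": 0, "wx": 0, "wy": 0, "wz": 0, "jaw": -1}
  ]
}}

```text
time: 11.05
tool_pos: [630.2, -0.8, 50.1]
tcp_rot: [-2.772, 1.57, -2.825]
contact_force: [-2.0, -4.4, 0.8]
grip_width: 0.5
```

Run:
```python
from h import *
rep()
im=imaging.capture('scene')[170:270,140:300]; f=5
im=cv2.resize(im,None,fx=f,fy=f,interpolation=cv2.INTER_CUBIC)
cv2.imwrite('pics/s11.png',cv2.convertScaleAbs(im,alpha=1.8,beta=10))
```

```text
t 11.05 tcp [630.2  -0.8  50.1] tray [35.9 -3.9] F [-2.  -4.4  0.8] w 0.5
```

View pics/s11.png

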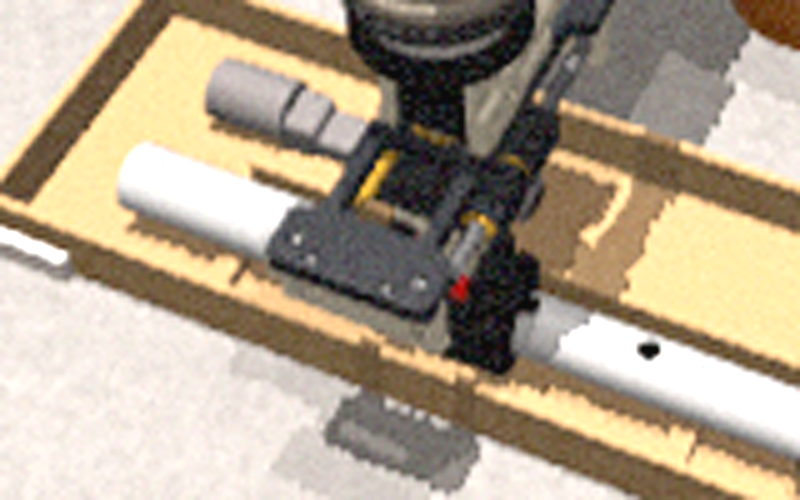

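{"method": "arm_command", "body": {
  "plan": [
    {"tx": 0, "ty": 0.5, "tz": 0, "wx": 0, "wy": 0, "wz": 0, "jaw": -1},
    {"tx": 0, "ty": 0.5, "tz": 0, "wx": 0, "wy": 0, "wz": 0, "jaw": -1},
    {"tx": 0, "ty": 0.5, "tz": 0, "wx": 0, "wy": 0, "wz": 0, "jaw": -1},
    {"tx": 0, "ty": 0.5, "tz": 0, "wx": 0, "wy": 0, "wz": 0, "jaw": -1},
    {"tx": 0, "ty": 0.5, "tz": 0, "wx": 0, "wy": 0, "wz": 0, "jaw": -1},
    {"tx": 0, "ty": 0.3, "tz": 0, "wx": 0, "wy": 0, "wz": 0, "jaw": -1},
    {"tx": 0, "ty": 0.2, "tz": 0, "wx": 0, "wy": 0, "wz": 0, "jaw": -1}
  ]
}}

```text
time: 11.8
tool_pos: [631.8, 29.0, 50.1]
tcp_rot: [-2.283, 1.569, -2.336]
contact_force: [-1.2, -6.0, -0.0]
grip_width: 0.4
```

{"method": "arm_command", "body": {
  "plan": [
    {"tx": 0, "ty": 0.15, "tz": 0, "wx": 0, "wy": 0, "wz": 0, "jaw": -1},
    {"tx": 0, "ty": 0.15, "tz": 0, "wx": 0, "wy": 0, "wz": 0, "jaw": -1}
  ]
}}

```text
time: 12.0
tool_pos: [631.9, 31.9, 50.1]
tcp_rot: [-2.362, 1.569, -2.415]
contact_force: [-1.0, -3.7, 1.8]
grip_width: 0.4
```

{"method": "arm_command", "body": {
  "plan": [
    {"tx": 0, "ty": 0.1, "tz": 0, "wx": 0, "wy": 0, "wz": 0, "jaw": -1},
    {"tx": 0, "ty": 0.05, "tz": 0, "wx": 0, "wy": 0, "wz": 0, "jaw": -1}
  ]
}}

```text
time: 12.2
tool_pos: [632.1, 34.1, 50.1]
tcp_rot: [3.092, 1.57, 3.039]
contact_force: [-0.7, -3.8, 0.3]
grip_width: 0.4
```

{"method": "arm_command", "body": {
  "plan": [
    {"tx": 0, "ty": 0.1, "tz": 0, "wx": 0, "wy": 0, "wz": 0, "jaw": -1},
    {"tx": 0, "ty": 0, "tz": 0, "wx": 0, "wy": 0, "wz": 0, "jaw": -1}
  ]
}}

```text
time: 12.4
tool_pos: [632.1, 35.3, 50.1]
tcp_rot: [2.89, 1.57, 2.837]
contact_force: [-2.4, -3.7, -0.3]
grip_width: 0.5
```

{"method": "arm_command", "body": {
  "plan": [
    {"tx": 0, "ty": 0.1, "tz": 0, "wx": 0, "wy": 0, "wz": 0, "jaw": -1},
    {"tx": 0, "ty": 0, "tz": 0, "wx": 0, "wy": 0, "wz": 0, "jaw": -1}
  ]
}}

```text
time: 12.6
tool_pos: [632.2, 36.2, 50.1]
tcp_rot: [-3.127, 1.57, 3.103]
contact_force: [-2.5, -4.2, 0.1]
grip_width: 0.3
```

{"method": "arm_command", "body": {
  "plan": [
    {"tx": 0, "ty": 0.1, "tz": 0, "wx": 0, "wy": 0, "wz": 0, "jaw": -1},
    {"tx": 0, "ty": 0, "tz": 0, "wx": 0, "wy": 0, "wz": 0, "jaw": -1}
  ]
}}

```text
time: 12.8
tool_pos: [632.2, 36.3, 50.1]
tcp_rot: [-2.226, 1.569, -2.279]
contact_force: [-2.9, -7.4, -0.8]
grip_width: 0.7
```

{"method": "arm_command", "body": {
  "plan": [
    {"tx": 0, "ty": 0.1, "tz": 0, "wx": 0, "wy": 0, "wz": 0, "jaw": -1},
    {"tx": 0, "ty": 0, "tz": 0, "wx": 0, "wy": 0, "wz": 0, "jaw": -1}
  ]
}}

```text
time: 13.0
tool_pos: [632.2, 36.4, 50.2]
tcp_rot: [-2.008, 1.568, -2.061]
contact_force: [-3.5, -10.4, 0.5]
grip_width: 0.4
```

{"method": "arm_command", "body": {
  "plan": [
    {"tx": 0, "ty": -0.5, "tz": 0, "wx": 0, "wy": 0, "wz": 0, "jaw": -1},
    {"tx": -2, "ty": 0, "tz": 0, "wx": 0, "wy": 0, "wz": 0, "jaw": -1},
    {"tx": -4, "ty": 0, "tz": 0, "wx": 0, "wy": 0, "wz": 0, "jaw": -1},
    {"tx": -4, "ty": 0, "tz": 0, "wx": 0, "wy": 0, "wz": 0, "jaw": -1},
    {"tx": 0, "ty": -4, "tz": 0, "wx": 0, "wy": 0, "wz": 0, "jaw": -1},
    {"tx": 0, "ty": -4, "tz": 0, "wx": 0, "wy": 0, "wz": 0, "jaw": -1},
    {"tx": 0, "ty": -4, "tz": 0, "wx": 0, "wy": 0, "wz": 0, "jaw": -1},
    {"tx": 0, "ty": 0, "tz": 0, "wx": 0, "wy": 0, "wz": 0, "jaw": -1}
  ]
}}

```text
time: 13.8
tool_pos: [626.5, -90.9, 150.7]
tcp_rot: [-0.167, 1.568, -0.225]
contact_force: [-0.6, 0.0, -0.5]
grip_width: 0.6
```

Run:
```python
from h import *
rep()
p=t2w(-34,-213);plan(p[0],p[1],80,YAW)
W=cam('wrist')
w=imaging.capture('wrist'); cv2.imwrite('pics/w12.png',cv2.convertScaleAbs(w,alpha=1.8,beta=10))
im=imaging.capture('scene')[140:300,120:360]
cv2.imwrite('pics/s12.png',cv2.convertScaleAbs(cv2.resize(im,None,fx=3.3,fy=3.3,interpolation=cv2.INTER_CUBIC),alpha=1.5,beta=10))
```

```text
t 13.8 tcp [626.5 -90.9 150.7] tray [ 37.1 -94. ] F [-0.6  0.  -0.5] w 0.6
tcp [626.5 -90.9 150.7] q6 -0.21 F [-0.6  0.  -0.5] jawdir [ 0.998 -0.058  0.002]
 turn [-0.004  0.002  0.   ] then shift cm [  7.07 -11.9   -7.11]
```

View pics/s12.png

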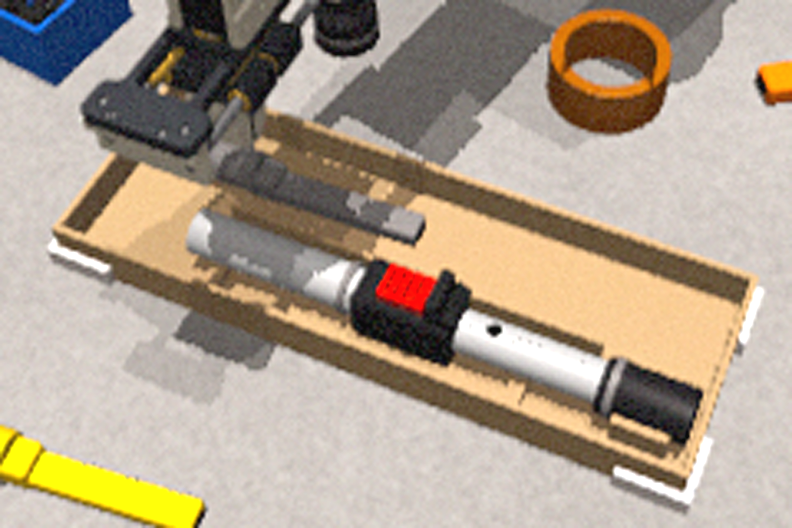

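View pics/w12.png

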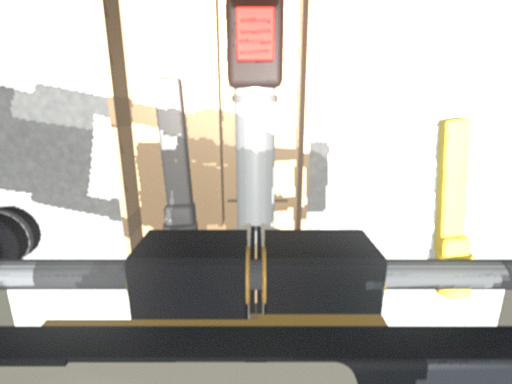

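{"method": "arm_command", "body": {
  "plan": [
    {"tx": 0, "ty": -4, "tz": -2, "wx": 0, "wy": 0, "wz": 0, "jaw": -1},
    {"tx": 0, "ty": -4, "tz": -2.5, "wx": 0, "wy": 0, "wz": 0, "jaw": -1},
    {"tx": 0, "ty": -4, "tz": -2.5, "wx": 0, "wy": 0, "wz": 0, "jaw": -1},
    {"tx": 3, "ty": 0, "tz": 0, "wx": 0, "wy": 0, "wz": 0, "jaw": -1},
    {"tx": 3, "ty": 0, "tz": 0, "wx": 0, "wy": 0, "wz": 0, "jaw": -1},
    {"tx": 2, "ty": 0, "tz": 0, "wx": 0, "wy": 0, "wz": 0, "jaw": -1},
    {"tx": 0, "ty": 0, "tz": 0, "wx": 0, "wy": 0, "wz": 0, "jaw": -1}
  ]
}}

```text
time: 14.6
tool_pos: [548.7, -200.4, 67.6]
tcp_rot: [2.515, 1.565, 2.463]
contact_force: [-0.4, 0.2, 0.9]
grip_width: 0.5
```

Run:
```python
from h import *
rep()
p=t2w(-33,-213);plan(p[0],p[1],0,YAW)
im=imaging.capture('scene')[140:300,120:360]
hsv=cv2.cvtColor(im,cv2.COLOR_BGR2HSV)
m=cv2.inRange(hsv,(0,180,120),(5,255,255))|cv2.inRange(hsv,(175,180,120),(180,255,255))
k,l,st,ce=cv2.connectedComponentsWithStats(m); i=1+st[1:,4].argmax(); b=ray(cam('scene'),ce[i]+[120,140],63)[0]; print('button',b,w2t(b),st[i])
cv2.imwrite('pics/s13.png',cv2.convertScaleAbs(cv2.resize(im,None,fx=3.3,fy=3.3,interpolation=cv2.INTER_CUBIC),alpha=1.5,beta=10))
im=imaging.capture('top'); cv2.imwrite('pics/t13.png',cv2.convertScaleAbs(cv2.resize(im[110:210,155:355],None,fx=4,fy=4,interpolation=cv2.INTER_CUBIC),alpha=1.5,beta=10))
```

```text
t 14.6 tcp [ 548.7 -200.4   67.6] tray [ -34.8 -207.5] F [-0.4  0.2  0.9] w 0.5
tcp [ 548.7 -200.4   67.6] q6 -0.43 F [-0.4  0.2  0.9] jawdir [ 0.999 -0.052 -0.004]
 turn [ 0.002 -0.004 -0.003] then shift cm [ 6.76 -0.55  0.18]
button [635.48668869  27.17737659  63.        ] [39.74212188 24.3373875 ] [114  80  18  14 149]
```

View pics/s13.png

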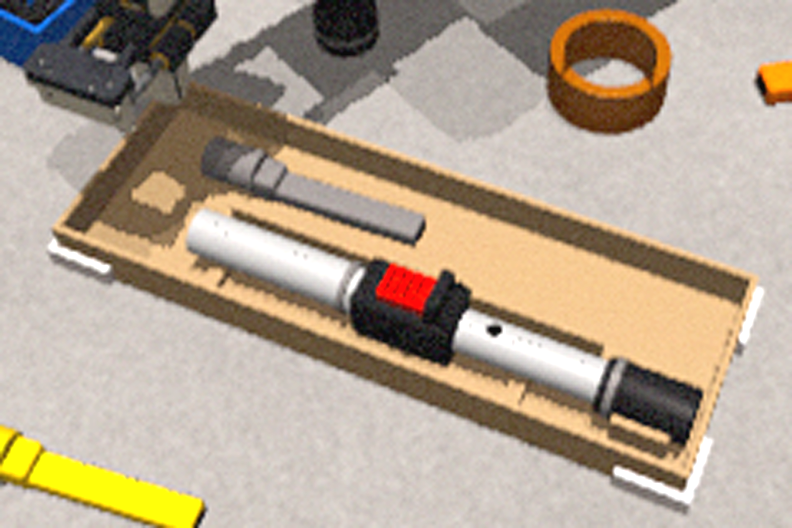

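View pics/t13.png

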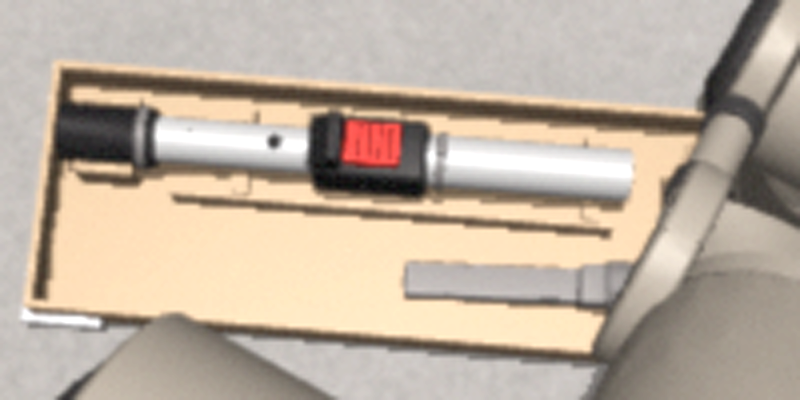

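{"method": "arm_command", "body": {
  "plan": [
    {"tx": 0, "ty": -0.45, "tz": 0.15, "wx": 0, "wy": -0.004, "wz": -0.003, "jaw": -1},
    {"tx": 2, "ty": 0, "tz": 0, "wx": 0, "wy": 0, "wz": 0, "jaw": -1},
    {"tx": 2, "ty": 0, "tz": 0, "wx": 0, "wy": 0, "wz": 0, "jaw": -1},
    {"tx": 1, "ty": 0, "tz": 0, "wx": 0, "wy": 0, "wz": 0, "jaw": -1},
    {"tx": 0, "ty": 0, "tz": 0, "wx": 0, "wy": 0, "wz": 0, "jaw": -1}
  ]
}}

```text
time: 15.2
tool_pos: [551.0, -207.4, 19.9]
tcp_rot: [-0.663, 1.567, -0.716]
contact_force: [0.4, -0.2, -0.7]
grip_width: 0.6
```

{"method": "arm_command", "body": {
  "plan": [
    {"tx": 0.5, "ty": 0, "tz": 0, "wx": 0, "wy": 0, "wz": 0, "jaw": -1},
    {"tx": 0.5, "ty": 0, "tz": 0, "wx": 0, "wy": 0, "wz": 0, "jaw": -1},
    {"tx": 0.5, "ty": 0, "tz": 0, "wx": 0, "wy": 0, "wz": 0, "jaw": -1},
    {"tx": 0, "ty": 0, "tz": 0, "wx": 0, "wy": 0, "wz": 0, "jaw": -1}
  ]
}}

```text
time: 15.6
tool_pos: [551.0, -207.5, 4.8]
tcp_rot: [-0.662, 1.567, -0.715]
contact_force: [-0.6, -1.0, -0.4]
grip_width: 0.7
```

Run:
```python
from h import *
rep()
im=imaging.capture('scene')[140:240,120:240]
cv2.imwrite('pics/s14.png',cv2.convertScaleAbs(cv2.resize(im,None,fx=5,fy=5,interpolation=cv2.INTER_CUBIC),alpha=1.8,beta=10))
im=imaging.capture('wrist'); cv2.imwrite('pics/w14.png',cv2.convertScaleAbs(im,alpha=1.8,beta=10))
```

```text
t 15.6 tcp [ 551.  -207.5    4.8] tray [ -32.1 -214.5] F [-0.6 -1.  -0.4] w 0.7
```

View pics/s14.png

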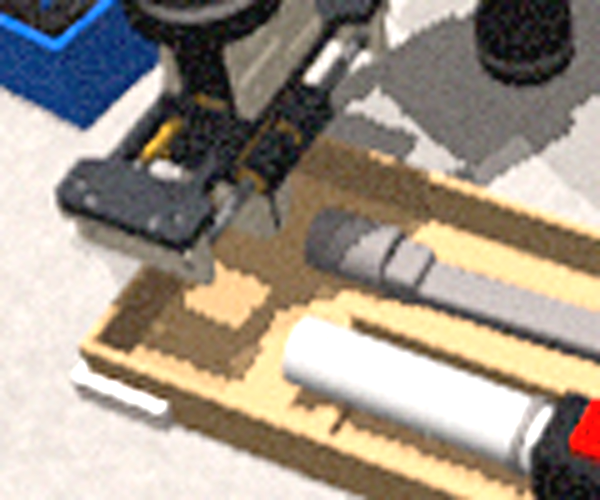

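View pics/w14.png

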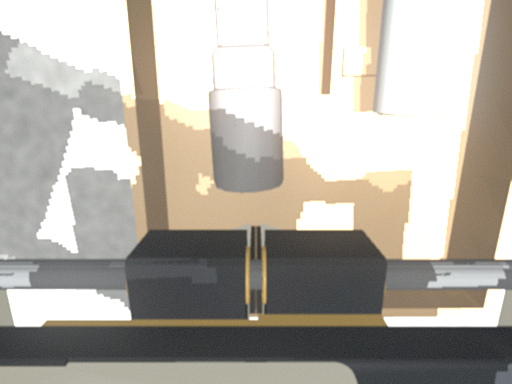

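{"method": "arm_command", "body": {
  "plan": [
    {"tx": 0.4, "ty": 0, "tz": -0.4, "wx": 0, "wy": 0, "wz": 0, "jaw": -1},
    {"tx": 0, "ty": 0.6, "tz": 0, "wx": 0, "wy": 0, "wz": 0, "jaw": -1},
    {"tx": 0, "ty": 0.6, "tz": 0, "wx": 0, "wy": 0, "wz": 0, "jaw": -1},
    {"tx": 0, "ty": 0.5, "tz": 0, "wx": 0, "wy": 0, "wz": 0, "jaw": -1},
    {"tx": 0, "ty": 0.5, "tz": 0, "wx": 0, "wy": 0, "wz": 0, "jaw": -1},
    {"tx": 0, "ty": 0.5, "tz": 0, "wx": 0, "wy": 0, "wz": 0, "jaw": -1},
    {"tx": 0, "ty": 0.5, "tz": 0, "wx": 0, "wy": 0, "wz": 0, "jaw": -1}
  ]
}}

```text
time: 16.4
tool_pos: [549.1, -175.1, 1.3]
tcp_rot: [-0.632, 1.565, -0.685]
contact_force: [0.8, -1.4, 0.4]
grip_width: 0.3
```

Run:
```python
from h import *
rep()
im=imaging.capture('wrist'); cv2.imwrite('pics/w15.png',cv2.convertScaleAbs(im,alpha=1.8,beta=10))
```

```text
t 16.4 tcp [ 549.1 -175.1    1.3] tray [ -35.7 -182.3] F [ 0.8 -1.4  0.4] w 0.3
```

View pics/w15.png

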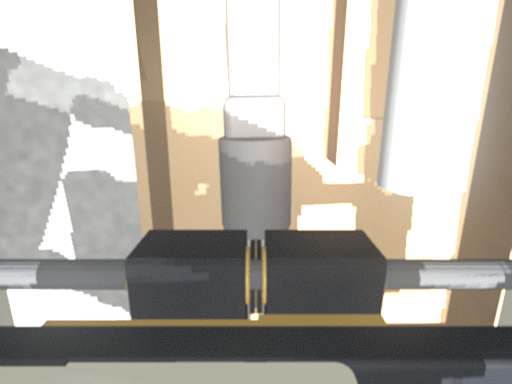

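{"method": "arm_command", "body": {
  "plan": [
    {"tx": 0, "ty": 0.5, "tz": 0, "wx": 0, "wy": 0, "wz": 0, "jaw": -1},
    {"tx": 0, "ty": 0.6, "tz": 0, "wx": 0, "wy": 0, "wz": 0, "jaw": -1},
    {"tx": 0, "ty": 0.6, "tz": 0, "wx": 0, "wy": 0, "wz": 0, "jaw": -1},
    {"tx": 0, "ty": 0.6, "tz": 0, "wx": 0, "wy": 0, "wz": 0, "jaw": -1},
    {"tx": 0, "ty": 0.5, "tz": 0, "wx": 0, "wy": 0, "wz": 0, "jaw": -1},
    {"tx": 0, "ty": 0.3, "tz": 0, "wx": 0, "wy": 0, "wz": 0, "jaw": -1},
    {"tx": 0, "ty": 0.2, "tz": 0, "wx": 0, "wy": 0, "wz": 0, "jaw": -1},
    {"tx": 0, "ty": 0, "tz": 0, "wx": 0, "wy": 0, "wz": 0, "jaw": -1}
  ]
}}

```text
time: 17.25
tool_pos: [550.7, -142.2, 1.1]
tcp_rot: [-0.622, 1.566, -0.675]
contact_force: [-0.1, -0.1, 0.5]
grip_width: 0.3
```

{"method": "arm_command", "body": {
  "plan": [
    {"tx": 0, "ty": -0.5, "tz": 0, "wx": 0, "wy": 0, "wz": 0, "jaw": -1},
    {"tx": 0, "ty": -1, "tz": 0, "wx": 0, "wy": 0, "wz": 0, "jaw": -1},
    {"tx": -2, "ty": 0, "tz": 0, "wx": 0, "wy": 0, "wz": 0, "jaw": -1},
    {"tx": -4, "ty": 0, "tz": 0, "wx": 0, "wy": 0, "wz": 0, "jaw": -1},
    {"tx": -4, "ty": 0, "tz": 0, "wx": 0, "wy": 0, "wz": 0, "jaw": -1},
    {"tx": -4, "ty": 0, "tz": 0, "wx": 0, "wy": 0, "wz": 0, "jaw": -1},
    {"tx": -4, "ty": 0, "tz": 0, "wx": 0, "wy": 0, "wz": 0, "jaw": -1},
    {"tx": -2, "ty": 0, "tz": 0, "wx": 0, "wy": 0, "wz": 0, "jaw": -1},
    {"tx": 0, "ty": 0, "tz": 0, "wx": 0, "wy": 0, "wz": 0, "jaw": -1}
  ]
}}

```text
time: 18.15
tool_pos: [550.7, -158.5, 204.7]
tcp_rot: [-0.478, 1.559, -0.532]
contact_force: [0.1, 0.2, -0.9]
grip_width: 0.5
```

Run:
```python
from h import *
rep()
p=np.array([496,416]); print('nozzle plan');plan(p[0],p[1],210,np.radians(-49)); 
W=cam('wrist');im=imaging.capture('wrist'); cv2.imwrite('pics/w16.png',cv2.convertScaleAbs(im,alpha=1.5,beta=10))
```

```text
t 18.15 tcp [ 550.7 -158.5  204.7] tray [ -35.  -165.6] F [ 0.1  0.2 -0.9] w 0.5
nozzle plan
tcp [ 550.7 -158.5  204.7] q6 -0.36 F [ 0.1  0.2 -0.9] jawdir [ 0.998 -0.054  0.011]
 turn [0.801 0.012 0.001] then shift cm [ -0.53  33.57 -46.94]
```

View pics/w16.png

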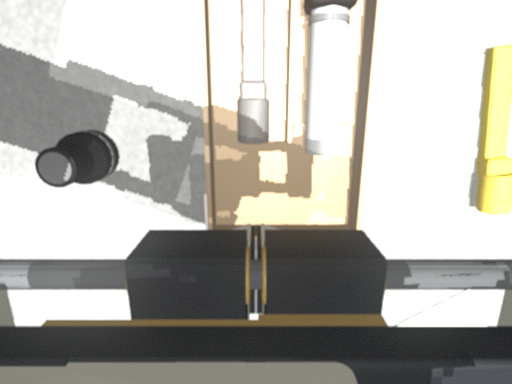

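Run:
```python
from h import *
W=cam('wrist')
for px,z in (([252,141],15),([252,141],22),([325,152],32)): print(px,z,w2t(ray(W,px,z)[0]).round(1))
```

```text
[252, 141] 15 [ -37.7 -138.9]
[252, 141] 22 [ -37.7 -138. ]
[325, 152] 32 [  39.2 -148.3]
```

{"method": "arm_command", "body": {
  "plan": [
    {"tx": 0, "ty": 0, "tz": 0, "wx": 0.1335, "wy": 0.006, "wz": 0, "jaw": 1},
    {"tx": 0, "ty": 0, "tz": 0, "wx": 0.1335, "wy": 0.006, "wz": 0, "jaw": 1},
    {"tx": 0, "ty": 0, "tz": 0, "wx": 0.1335, "wy": 0, "wz": 0, "jaw": 1},
    {"tx": 0, "ty": 0, "tz": 0, "wx": 0.1335, "wy": 0, "wz": 0, "jaw": 1},
    {"tx": 0, "ty": 0, "tz": 0, "wx": 0.1335, "wy": 0, "wz": 0, "jaw": 1},
    {"tx": 0, "ty": 0, "tz": 0, "wx": 0.1335, "wy": 0, "wz": 0, "jaw": 1}
  ]
}}

```text
time: 18.8
tool_pos: [548.2, -157.0, 198.8]
tcp_rot: [-2.333, 1.559, 3.09]
contact_force: [-0.6, -0.2, 0.2]
grip_width: 43.7
```

{"method": "arm_command", "body": {
  "plan": [
    {"tx": 0, "ty": 2, "tz": -2.8, "wx": 0, "wy": 0, "wz": 0, "jaw": 1},
    {"tx": 0, "ty": 2.4, "tz": -3.35, "wx": 0, "wy": 0, "wz": 0, "jaw": 1},
    {"tx": 0, "ty": 2.4, "tz": -3.35, "wx": 0, "wy": 0, "wz": 0, "jaw": 1},
    {"tx": 0, "ty": 2.4, "tz": -3.35, "wx": 0, "wy": 0, "wz": 0, "jaw": 1},
    {"tx": 0, "ty": 2.4, "tz": -3.35, "wx": 0, "wy": 0, "wz": 0, "jaw": 1},
    {"tx": 0, "ty": 2.4, "tz": -3.35, "wx": 0, "wy": 0, "wz": 0, "jaw": 1},
    {"tx": 0, "ty": 2.4, "tz": -3.35, "wx": 0, "wy": 0, "wz": 0, "jaw": 1},
    {"tx": 0, "ty": 2.4, "tz": -3.35, "wx": 0, "wy": 0, "wz": 0, "jaw": 1},
    {"tx": 0, "ty": 2.4, "tz": -3.35, "wx": 0, "wy": 0, "wz": 0, "jaw": 1},
    {"tx": 0, "ty": 2.4, "tz": -3.35, "wx": 0, "wy": 0, "wz": 0, "jaw": 1},
    {"tx": 0, "ty": 2.4, "tz": -3.35, "wx": 0, "wy": 0, "wz": 0, "jaw": 1},
    {"tx": 0, "ty": 2.4, "tz": -3.35, "wx": 0, "wy": 0, "wz": 0, "jaw": 1},
    {"tx": 0, "ty": 2.4, "tz": -3.35, "wx": 0, "wy": 0, "wz": 0, "jaw": 1},
    {"tx": 0, "ty": 2.4, "tz": -3.35, "wx": 0, "wy": 0, "wz": 0, "jaw": 1},
    {"tx": 0, "ty": 0, "tz": 0, "wx": 0, "wy": 0, "wz": 0, "jaw": 1}
  ]
}}

```text
time: 20.3
tool_pos: [493.1, 414.4, 197.9]
tcp_rot: [-2.166, 1.559, -3.015]
contact_force: [0.4, -0.4, -0.8]
grip_width: 91.9
```

Run:
```python
from h import *
rep()
plan(496,416,205,np.radians(-49)); 
W=cam('wrist');im=imaging.capture('wrist'); cv2.imwrite('pics/w17.png',cv2.convertScaleAbs(im,alpha=1.5,beta=10))
```

```text
t 20.3 tcp [493.1 414.4 197.9] tray [-123.2  403.4] F [ 0.4 -0.4 -0.8] w 91.9
tcp [493.1 414.4 197.9] q6 1.43 F [ 0.4 -0.4 -0.8] jawdir [ 0.66  -0.751 -0.007]
 turn [ 0.006 -0.006  0.01 ] then shift cm [-0.71  0.32  0.07]
```

View pics/w17.png

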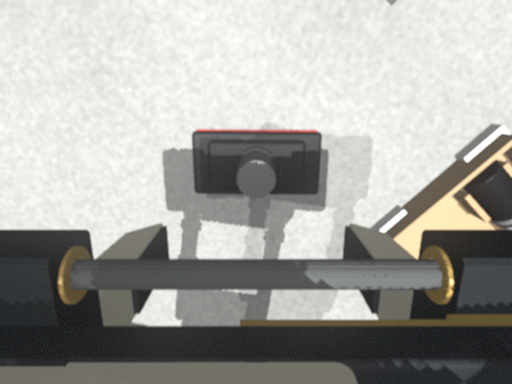

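Run:
```python
from h import *
W=cam('wrist'); o=readout.get_obs()
print(ray(W,[256,178],88).round(1),ray(W,[256,178],90).round(1))
P=ray(W,[[193,193],[320,193],[321,131],[193.5,131]],28); print(P.round(1).tolist(),P.mean(0).round(1))
d=P[1]-P[0]; print(np.degrees(np.arctan2(d[1],d[0])),np.linalg.norm(d)); d=P[2]-P[3]; print(np.degrees(np.arctan2(d[1],d[0])),np.linalg.norm(d),np.linalg.norm(P[3]-P[0]))
n=P.mean(0)
plan(n[0],n[1],200,np.radians(-49))
```

```text
[[497.8 412.9  88. ]] [[498.2 413.2  90. ]]
[[428.6, 443.7, 28.0], [519.9, 340.0, 28.0], [568.3, 386.0, 28.0], [481.4, 484.7, 28.0]] [499.5 413.6  28. ]
-48.60365723600739 138.1984139528508
-48.66731627973011 131.54502988932038 66.8912012565008
tcp [493.7 412.  198. ] q6 1.42 F [-0.7 -0.6 -0.7] jawdir [ 0.659 -0.752 -0.005]
 turn [ 0.004 -0.005  0.011] then shift cm [-0.2   0.55  0.26]
```

{"method": "arm_command", "body": {
  "plan": [
    {"tx": 0, "ty": 0.4, "tz": 0.1, "wx": 0.006, "wy": -0.005, "wz": 0.011, "jaw": 1},
    {"tx": 3, "ty": 0, "tz": 0, "wx": 0, "wy": 0, "wz": 0, "jaw": 1},
    {"tx": 3, "ty": 0, "tz": 0, "wx": 0, "wy": 0, "wz": 0, "jaw": 1},
    {"tx": 2, "ty": 0, "tz": 0, "wx": 0, "wy": 0, "wz": 0, "jaw": 1},
    {"tx": 0, "ty": 0, "tz": 0, "wx": 0, "wy": 0, "wz": 0, "jaw": 1},
    {"tx": 0, "ty": 0, "tz": 0, "wx": 0, "wy": 0, "wz": 0, "jaw": 1},
    {"tx": 0, "ty": 0, "tz": 0, "wx": 0, "wy": 0, "wz": 0, "jaw": 1}
  ]
}}

```text
time: 21.05
tool_pos: [500.1, 412.6, 122.7]
tcp_rot: [1.432, 1.564, 0.571]
contact_force: [0.3, 0.3, 0.6]
grip_width: 91.8
```

Run:
```python
from h import *
rep()
plan(497.5,414,29,np.radians(-48.7)); 
W=cam('wrist');im=imaging.capture('wrist'); cv2.imwrite('pics/w18.png',cv2.convertScaleAbs(im,alpha=1.5,beta=10))
print(ray(W,[256,178],88).round(1))
im=imaging.capture('scene')[150:300,340:500]
cv2.imwrite('pics/s18.png',cv2.convertScaleAbs(cv2.resize(im,None,fx=4,fy=4,interpolation=cv2.INTER_CUBIC),alpha=1.5,beta=10))
```

```text
t 21.05 tcp [500.1 412.6 122.7] tray [-116.1  402. ] F [0.3 0.3 0.6] w 91.8
tcp [500.1 412.6 122.7] q6 1.43 F [0.3 0.3 0.6] jawdir [ 0.652 -0.758  0.001]
 turn [-0.011  0.001 -0.007] then shift cm [ 9.37 -0.1  -0.27]
[[518.9 425.5  88. ]]
```

View pics/w18.png

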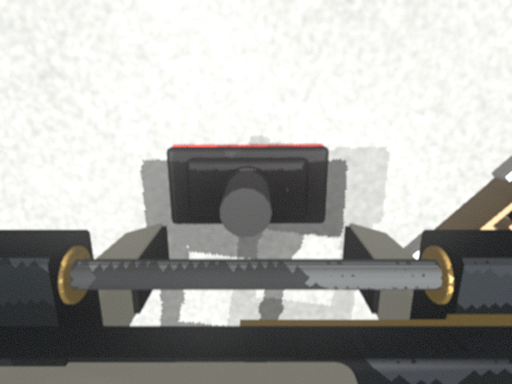

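View pics/s18.png

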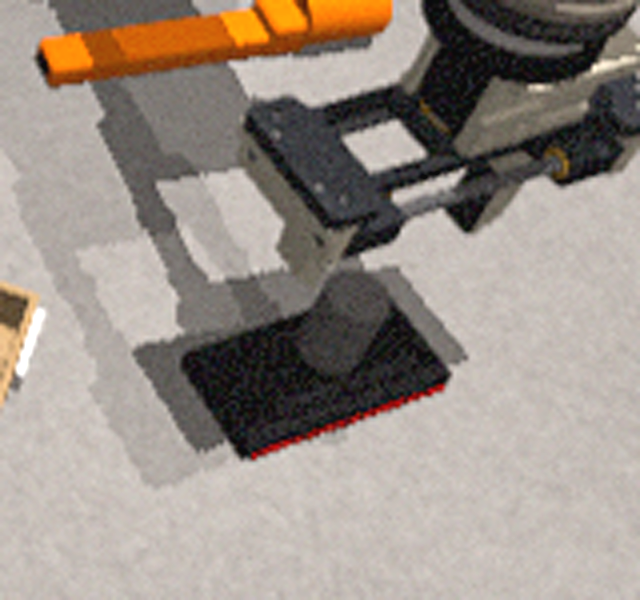

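Run:
```python
from h import *
W=cam('wrist')
n=ray(W,[246.5,212],88)[0]; print(n.round(1), ray(W,[168.5+79,185],28).round(1))
plan(n[0],n[1],29,np.radians(-48.7))
```

```text
[496.9 415.4  88. ] [[499.2 418.3  28. ]]
tcp [499.8 412.9 122.6] q6 1.43 F [-0.6 -0.  -0.2] jawdir [ 0.652 -0.758  0.001]
 turn [-0.011  0.001 -0.007] then shift cm [ 9.36 -0.05 -0.38]
```

{"method": "arm_command", "body": {
  "plan": [
    {"tx": 0, "ty": -0.05, "tz": -0.38, "wx": -0.008, "wy": 0, "wz": -0.007, "jaw": 1},
    {"tx": 2.5, "ty": 0, "tz": 0, "wx": 0, "wy": 0, "wz": 0, "jaw": 1},
    {"tx": 2.5, "ty": 0, "tz": 0, "wx": 0, "wy": 0, "wz": 0, "jaw": 1},
    {"tx": 2.5, "ty": 0, "tz": 0, "wx": 0, "wy": 0, "wz": 0, "jaw": 1},
    {"tx": 1, "ty": 0, "tz": 0, "wx": 0, "wy": 0, "wz": 0, "jaw": 1},
    {"tx": 0.8, "ty": 0, "tz": 0, "wx": 0, "wy": 0, "wz": 0, "jaw": 1},
    {"tx": 0, "ty": 0, "tz": 0, "wx": 0, "wy": 0, "wz": 0, "jaw": 1},
    {"tx": 0, "ty": 0, "tz": 0, "wx": 0, "wy": 0, "wz": 0, "jaw": 1}
  ]
}}

```text
time: 21.95
tool_pos: [496.5, 415.6, 29.1]
tcp_rot: [-0.861, 1.57, -1.713]
contact_force: [-0.8, 0.0, -0.7]
grip_width: 92.2
```

Run:
```python
from h import *
rep()
plan(497,415.2,29,np.radians(-48.7)); 
W=cam('wrist');im=imaging.capture('wrist'); cv2.imwrite('pics/w19.png',cv2.convertScaleAbs(im,alpha=1.5,beta=10))
im=imaging.capture('scene')[150:300,340:500]
cv2.imwrite('pics/s19.png',cv2.convertScaleAbs(cv2.resize(im,None,fx=4,fy=4,interpolation=cv2.INTER_CUBIC),alpha=1.5,beta=10))
```

```text
t 21.95 tcp [496.5 415.6  29.1] tray [-119.8  404.8] F [-0.8  0.  -0.7] w 92.2
tcp [496.5 415.6  29.1] q6 1.43 F [-0.8  0.  -0.7] jawdir [ 0.659 -0.753  0.001]
 turn [-0.002  0.001  0.001] then shift cm [0.01 0.01 0.06]
```

View pics/w19.png

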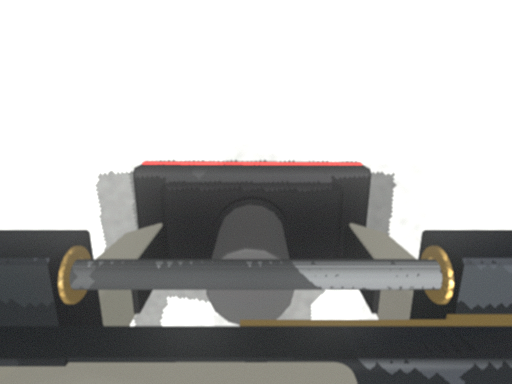

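View pics/s19.png

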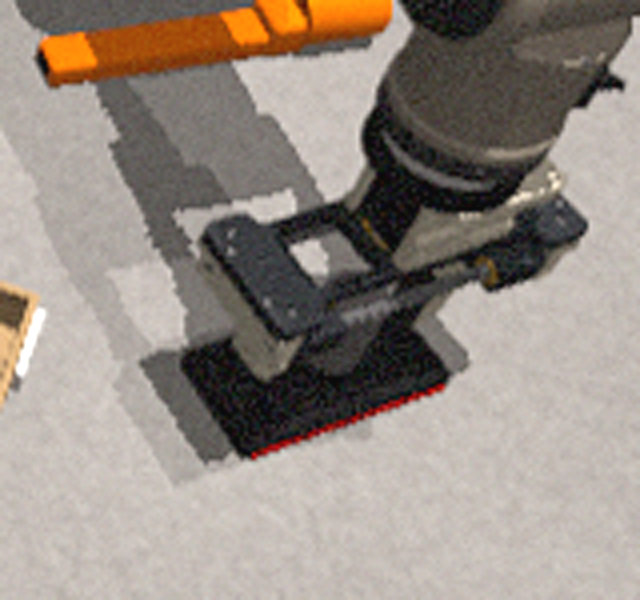

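The neck is between the pads, centred near column 251 against 256 for the jaw centre. I'll close the jaws.

{"method": "arm_command", "body": {
  "plan": [
    {"tx": 0, "ty": 0, "tz": 0, "wx": 0, "wy": 0, "wz": 0, "jaw": -1},
    {"tx": 0, "ty": 0, "tz": 0, "wx": 0, "wy": 0, "wz": 0, "jaw": -1},
    {"tx": 0, "ty": 0, "tz": 0, "wx": 0, "wy": 0, "wz": 0, "jaw": -1},
    {"tx": 0, "ty": 0, "tz": 0, "wx": 0, "wy": 0, "wz": 0, "jaw": -1},
    {"tx": 0, "ty": 0, "tz": 0, "wx": 0, "wy": 0, "wz": 0, "jaw": -1},
    {"tx": 0, "ty": 0, "tz": 0, "wx": 0, "wy": 0, "wz": 0, "jaw": -1},
    {"tx": 0, "ty": 0, "tz": 0, "wx": 0, "wy": 0, "wz": 0, "jaw": -1},
    {"tx": 0, "ty": 0, "tz": 0, "wx": 0, "wy": 0, "wz": 0, "jaw": -1},
    {"tx": 0, "ty": 0, "tz": 0, "wx": 0, "wy": 0, "wz": 0, "jaw": -1},
    {"tx": 0, "ty": 0, "tz": 0, "wx": 0, "wy": 0, "wz": 0, "jaw": -1}
  ]
}}

```text
time: 23.05
tool_pos: [495.8, 415.2, 28.0]
tcp_rot: [-1.433, 1.568, -2.285]
contact_force: [-0.6, 1.0, -0.7]
grip_width: 35.9
```

{"method": "arm_command", "body": {
  "plan": [
    {"tx": -0.5, "ty": 0, "tz": 0, "wx": 0, "wy": 0, "wz": 0, "jaw": -1},
    {"tx": -1, "ty": 0, "tz": 0, "wx": 0, "wy": 0, "wz": 0, "jaw": -1},
    {"tx": -1.5, "ty": 0, "tz": 0, "wx": 0, "wy": 0, "wz": 0, "jaw": -1},
    {"tx": 0, "ty": 0, "tz": 0, "wx": 0, "wy": 0, "wz": 0, "jaw": -1}
  ]
}}

```text
time: 23.45
tool_pos: [497.6, 416.3, 61.4]
tcp_rot: [1.158, 1.568, 0.306]
contact_force: [-0.0, 0.5, -0.9]
grip_width: 35.7
```

Run:
```python
from h import *
rep()
im=imaging.capture('scene')[130:300,340:500]
cv2.imwrite('pics/s20.png',cv2.convertScaleAbs(cv2.resize(im,None,fx=3.5,fy=3.5,interpolation=cv2.INTER_CUBIC),alpha=1.5,beta=10))
W=cam('wrist');im=imaging.capture('wrist'); cv2.imwrite('pics/w20.png',cv2.convertScaleAbs(im,alpha=1.5,beta=10))
```

```text
t 23.45 tcp [497.6 416.3  61.4] tray [-118.7  405.5] F [-0.   0.5 -0.9] w 35.7
```

View pics/s20.png

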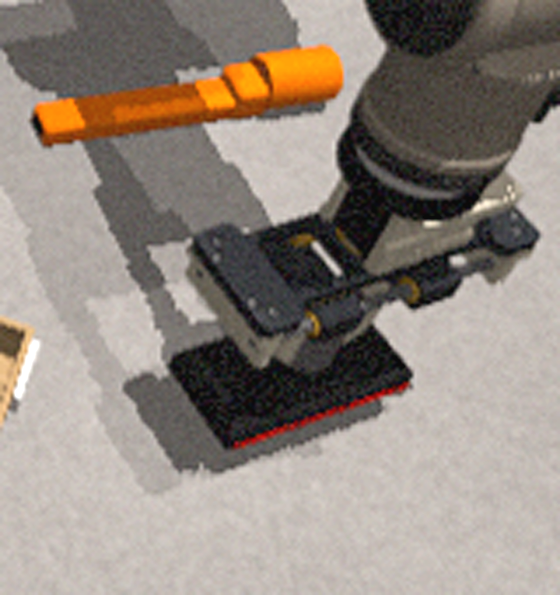

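View pics/w20.png

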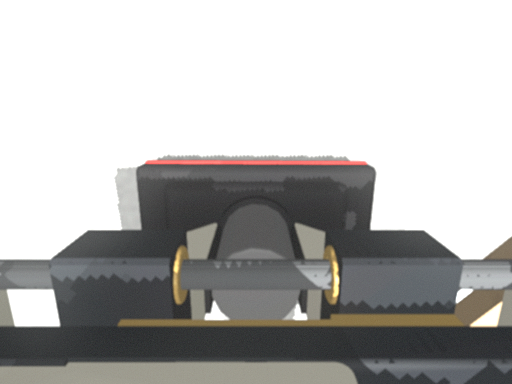

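{"method": "arm_command", "body": {
  "plan": [
    {"tx": -2.5, "ty": 0, "tz": 0, "wx": 0, "wy": 0, "wz": 0, "jaw": -1},
    {"tx": -3, "ty": 0, "tz": 0, "wx": 0, "wy": 0, "wz": 0, "jaw": -1},
    {"tx": -3, "ty": 0, "tz": 0, "wx": 0, "wy": 0, "wz": 0, "jaw": -1},
    {"tx": -1, "ty": 0, "tz": 0, "wx": 0, "wy": 0, "wz": 0, "jaw": -1},
    {"tx": 0, "ty": 0, "tz": 0, "wx": -0.1, "wy": 0, "wz": 0, "jaw": -1},
    {"tx": 0, "ty": 0, "tz": 0, "wx": -0.1, "wy": 0, "wz": 0, "jaw": -1},
    {"tx": 0, "ty": 0, "tz": 0, "wx": -0.1, "wy": 0, "wz": 0, "jaw": -1},
    {"tx": 0, "ty": 0, "tz": 0, "wx": -0.1, "wy": 0, "wz": 0, "jaw": -1},
    {"tx": 0, "ty": 0, "tz": 0, "wx": -0.1, "wy": 0, "wz": 0, "jaw": -1},
    {"tx": 0, "ty": 0, "tz": 0, "wx": -0.1, "wy": 0, "wz": 0, "jaw": -1},
    {"tx": 0, "ty": 0, "tz": 0, "wx": -0.1, "wy": 0, "wz": 0, "jaw": -1},
    {"tx": 0, "ty": 0, "tz": 0, "wx": -0.097, "wy": 0, "wz": 0, "jaw": -1},
    {"tx": 0, "ty": 0, "tz": 0, "wx": 0, "wy": 0, "wz": 0, "jaw": -1}
  ]
}}

```text
time: 24.85
tool_pos: [495.6, 415.0, 151.5]
tcp_rot: [-2.324, 1.566, -2.379]
contact_force: [0.7, -0.2, -1.4]
grip_width: 35.4
```

Run:
```python
from h import *
rep()
p=t2w(0,-195); print(p)
plan(p[0],p[1],150,YAW)
```

```text
t 24.85 tcp [495.6 415.  151.5] tray [-120.7  404.1] F [ 0.7 -0.2 -1.4] w 35.4
[ 584.07247603 -189.72099718]
tcp [495.6 415.  151.5] q6 0.63 F [ 0.7 -0.2 -1.4] jawdir [ 0.999 -0.054 -0.003]
 turn [-0.001 -0.003  0.004] then shift cm [  0.15 -59.91  12.07]
```

{"method": "arm_command", "body": {
  "plan": [
    {"tx": 0, "ty": -1.5, "tz": 0.3, "wx": 0, "wy": 0, "wz": 0, "jaw": -1},
    {"tx": 0, "ty": -2.5, "tz": 0.5, "wx": 0, "wy": 0, "wz": 0, "jaw": -1},
    {"tx": 0, "ty": -3.5, "tz": 0.7, "wx": 0, "wy": 0, "wz": 0, "jaw": -1},
    {"tx": 0, "ty": -3.5, "tz": 0.7, "wx": 0, "wy": 0, "wz": 0, "jaw": -1},
    {"tx": 0, "ty": -3.5, "tz": 0.7, "wx": 0, "wy": 0, "wz": 0, "jaw": -1},
    {"tx": 0, "ty": -3.5, "tz": 0.7, "wx": 0, "wy": 0, "wz": 0, "jaw": -1},
    {"tx": 0, "ty": -3.5, "tz": 0.7, "wx": 0, "wy": 0, "wz": 0, "jaw": -1},
    {"tx": 0, "ty": -3.5, "tz": 0.7, "wx": 0, "wy": 0, "wz": 0, "jaw": -1},
    {"tx": 0, "ty": -3.5, "tz": 0.7, "wx": 0, "wy": 0, "wz": 0, "jaw": -1},
    {"tx": 0, "ty": -3.5, "tz": 0.7, "wx": 0, "wy": 0, "wz": 0, "jaw": -1},
    {"tx": 0, "ty": -3.5, "tz": 0.7, "wx": 0, "wy": 0, "wz": 0, "jaw": -1},
    {"tx": 0, "ty": -3.5, "tz": 0.7, "wx": 0, "wy": 0, "wz": 0, "jaw": -1},
    {"tx": 0, "ty": -3.5, "tz": 0.7, "wx": 0, "wy": 0, "wz": 0, "jaw": -1},
    {"tx": 0, "ty": -3.5, "tz": 0.7, "wx": 0, "wy": 0, "wz": 0, "jaw": -1},
    {"tx": 0, "ty": -3.5, "tz": 0.7, "wx": 0, "wy": 0, "wz": 0, "jaw": -1},
    {"tx": 0, "ty": -3.5, "tz": 0.7, "wx": 0, "wy": 0, "wz": 0, "jaw": -1},
    {"tx": 0, "ty": -3.5, "tz": 0.7, "wx": 0, "wy": 0, "wz": 0, "jaw": -1},
    {"tx": 0, "ty": -2.5, "tz": 0.5, "wx": 0, "wy": 0, "wz": 0, "jaw": -1},
    {"tx": 0, "ty": -1, "tz": 0.2, "wx": 0, "wy": 0, "wz": 0, "jaw": -1},
    {"tx": 0, "ty": 0, "tz": 0, "wx": 0, "wy": 0, "wz": 0, "jaw": -1}
  ]
}}

```text
time: 26.85
tool_pos: [582.2, -191.8, 153.6]
tcp_rot: [-2.404, 1.568, -2.463]
contact_force: [0.5, 1.2, -1.6]
grip_width: 35.4
```

{"method": "arm_command", "body": {
  "plan": [
    {"tx": 0, "ty": 0, "tz": 0, "wx": 0, "wy": 0, "wz": 0, "jaw": -1},
    {"tx": 0, "ty": 0, "tz": 0, "wx": 0, "wy": 0, "wz": 0, "jaw": -1}
  ]
}}

```text
time: 27.05
tool_pos: [582.7, -188.9, 154.2]
tcp_rot: [-2.392, 1.568, -2.446]
contact_force: [1.3, 0.4, -1.9]
grip_width: 35.7
```

Run:
```python
from h import *
rep()
p=t2w(0,-195)
plan(p[0],p[1],80,YAW)
W=cam('wrist');im=imaging.capture('wrist'); cv2.imwrite('pics/w21.png',cv2.convertScaleAbs(im,alpha=1.5,beta=10))
im=imaging.capture('scene')[110:270,110:270]
cv2.imwrite('pics/s21.png',cv2.convertScaleAbs(cv2.resize(im,None,fx=3.7,fy=3.7,interpolation=cv2.INTER_CUBIC),alpha=1.5,beta=10))
```

```text
t 27.05 tcp [ 582.7 -188.9  154.2] tray [  -1.4 -194.3] F [ 1.3  0.4 -1.9] w 35.7
tcp [ 582.7 -188.9  154.2] q6 -0.38 F [ 1.3  0.4 -1.9] jawdir [ 0.999 -0.054 -0.002]
 turn [-0.001 -0.002  0.002] then shift cm [ 7.42 -0.07  0.14]
```

View pics/w21.png

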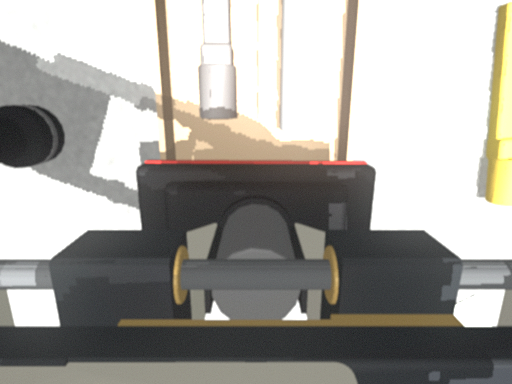

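View pics/s21.png

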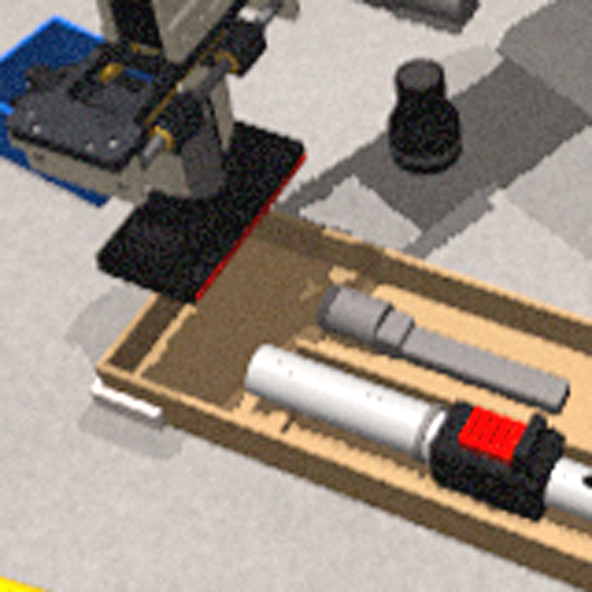

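{"method": "arm_command", "body": {
  "plan": [
    {"tx": 2, "ty": -0.07, "tz": 0.1, "wx": 0, "wy": 0, "wz": 0, "jaw": -1},
    {"tx": 2.5, "ty": 0, "tz": 0, "wx": 0, "wy": 0, "wz": 0, "jaw": -1},
    {"tx": 2, "ty": 0, "tz": 0, "wx": 0, "wy": 0, "wz": 0, "jaw": -1},
    {"tx": 1.2, "ty": 0, "tz": 0, "wx": 0, "wy": 0, "wz": 0, "jaw": -1},
    {"tx": 0, "ty": 0, "tz": 0, "wx": 0, "wy": 0, "wz": 0, "jaw": -1},
    {"tx": 0, "ty": 0, "tz": 0, "wx": 0, "wy": 0, "wz": 0, "jaw": -1}
  ]
}}

```text
time: 27.75
tool_pos: [584.3, -191.1, 77.8]
tcp_rot: [-1.8, 1.568, -1.855]
contact_force: [0.0, 0.9, -0.6]
grip_width: 35.6
```

Run:
```python
from h import *
rep()
p=t2w(0,-195)
plan(p[0],p[1],34,YAW)
W=cam('wrist');im=imaging.capture('wrist'); cv2.imwrite('pics/w22.png',cv2.convertScaleAbs(im,alpha=1.5,beta=10))
im=imaging.capture('scene')[110:270,110:270]
cv2.imwrite('pics/s22.png',cv2.convertScaleAbs(cv2.resize(im,None,fx=3.7,fy=3.7,interpolation=cv2.INTER_CUBIC),alpha=1.5,beta=10))
```

```text
t 27.75 tcp [ 584.3 -191.1   77.8] tray [   0.3 -196.4] F [ 0.   0.9 -0.6] w 35.6
tcp [ 584.3 -191.1   77.8] q6 -0.38 F [ 0.   0.9 -0.6] jawdir [ 0.999 -0.055 -0.001]
 turn [-0.001 -0.001  0.003] then shift cm [ 4.38  0.14 -0.03]
```

View pics/w22.png

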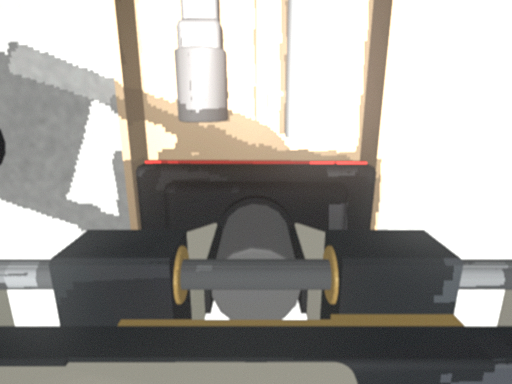

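View pics/s22.png

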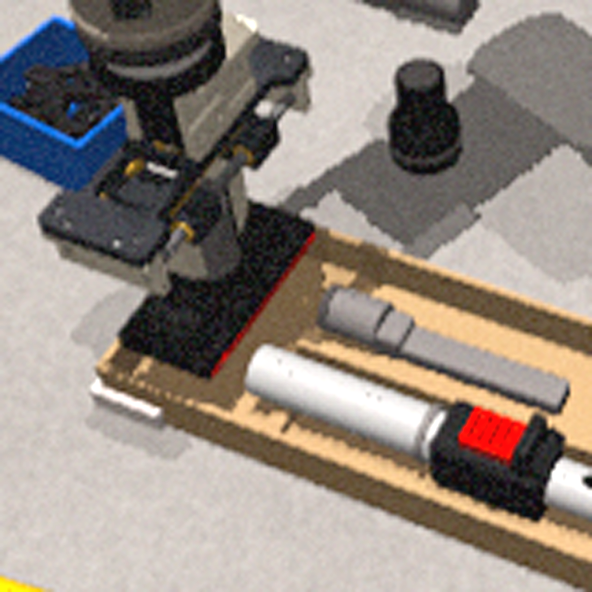

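{"method": "arm_command", "body": {
  "plan": [
    {"tx": 0.5, "ty": 0.1, "tz": -0.15, "wx": 0, "wy": 0, "wz": 0, "jaw": -1},
    {"tx": 1, "ty": 0, "tz": 0, "wx": 0, "wy": 0, "wz": 0, "jaw": -1},
    {"tx": 1, "ty": 0, "tz": 0, "wx": 0, "wy": 0, "wz": 0, "jaw": -1},
    {"tx": 1, "ty": 0, "tz": 0, "wx": 0, "wy": 0, "wz": 0, "jaw": -1},
    {"tx": 0.4, "ty": 0, "tz": 0, "wx": 0, "wy": 0, "wz": 0, "jaw": -1},
    {"tx": 0, "ty": 0, "tz": 0, "wx": 0, "wy": 0, "wz": 0, "jaw": -1},
    {"tx": 0, "ty": 0, "tz": 0, "wx": 0, "wy": 0, "wz": 0, "jaw": -1}
  ]
}}

```text
time: 28.55
tool_pos: [582.4, -190.3, 38.1]
tcp_rot: [-2.12, 1.568, -2.175]
contact_force: [0.8, -0.0, -1.0]
grip_width: 35.9
```

{"method": "arm_command", "body": {
  "plan": [
    {"tx": 0.1, "ty": 0, "tz": 0, "wx": 0, "wy": 0, "wz": 0, "jaw": -1},
    {"tx": 0.1, "ty": 0, "tz": 0, "wx": 0, "wy": 0, "wz": 0, "jaw": -1},
    {"tx": 0, "ty": 0, "tz": 0, "wx": 0, "wy": 0, "wz": 0, "jaw": -1}
  ]
}}

```text
time: 28.85
tool_pos: [582.3, -190.2, 36.2]
tcp_rot: [-2.095, 1.568, -2.15]
contact_force: [0.5, 0.0, -1.3]
grip_width: 35.6
```

Run:
```python
from h import *
rep()
W=cam('wrist');im=imaging.capture('wrist'); cv2.imwrite('pics/w23.png',cv2.convertScaleAbs(im,alpha=1.5,beta=10))
im=imaging.capture('scene')[110:270,110:270]
cv2.imwrite('pics/s23.png',cv2.convertScaleAbs(cv2.resize(im,None,fx=3.7,fy=3.7,interpolation=cv2.INTER_CUBIC),alpha=1.5,beta=10))
```

```text
t 28.85 tcp [ 582.3 -190.2   36.2] tray [  -1.7 -195.6] F [ 0.5  0.  -1.3] w 35.6
```

View pics/w23.png

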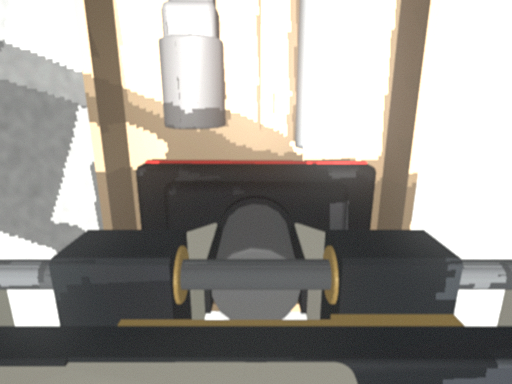

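View pics/s23.png

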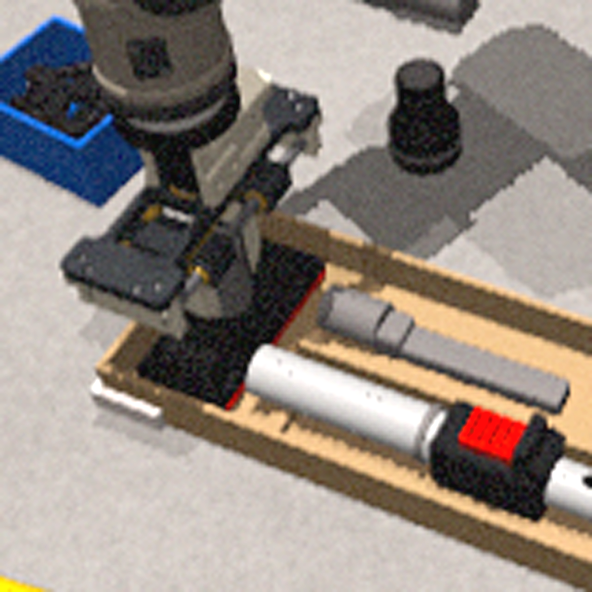

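Nearly down, with the nozzle centred between the walls. I'll go on in 1 mm steps until the floor is felt.

{"method": "arm_command", "body": {
  "plan": [
    {"tx": 0.1, "ty": 0, "tz": 0, "wx": 0, "wy": 0, "wz": 0, "jaw": -1},
    {"tx": 0.1, "ty": 0, "tz": 0, "wx": 0, "wy": 0, "wz": 0, "jaw": -1},
    {"tx": 0, "ty": 0, "tz": 0, "wx": 0, "wy": 0, "wz": 0, "jaw": -1}
  ]
}}

```text
time: 29.25
tool_pos: [582.1, -190.2, 33.9]
tcp_rot: [-2.306, 1.568, -2.362]
contact_force: [0.6, 0.2, -1.6]
grip_width: 36.1
```

{"method": "arm_command", "body": {
  "plan": [
    {"tx": 0.1, "ty": 0, "tz": 0, "wx": 0, "wy": 0, "wz": 0, "jaw": -1},
    {"tx": 0, "ty": 0, "tz": 0, "wx": 0, "wy": 0, "wz": 0, "jaw": -1}
  ]
}}

```text
time: 29.45
tool_pos: [582.3, -190.3, 33.1]
tcp_rot: [-2.115, 1.568, -2.17]
contact_force: [0.4, -0.6, -1.5]
grip_width: 35.9
```

{"method": "arm_command", "body": {
  "plan": [
    {"tx": 0.07, "ty": 0, "tz": 0, "wx": 0, "wy": 0, "wz": 0, "jaw": -1},
    {"tx": 0, "ty": 0, "tz": 0, "wx": 0, "wy": 0, "wz": 0, "jaw": -1}
  ]
}}

```text
time: 29.65
tool_pos: [582.3, -190.3, 33.0]
tcp_rot: [-2.033, 1.568, -2.088]
contact_force: [-2.4, 0.3, 4.0]
grip_width: 35.3
```

{"method": "arm_command", "body": {
  "plan": [
    {"tx": 0.07, "ty": 0, "tz": 0, "wx": 0, "wy": 0, "wz": 0, "jaw": -1},
    {"tx": 0, "ty": 0, "tz": 0, "wx": 0, "wy": 0, "wz": 0, "jaw": -1}
  ]
}}

```text
time: 29.85
tool_pos: [582.3, -190.3, 32.9]
tcp_rot: [-1.92, 1.568, -1.975]
contact_force: [-5.5, 1.3, 9.0]
grip_width: 35.5
```

{"method": "arm_command", "body": {
  "plan": [
    {"tx": -0.04, "ty": 0, "tz": 0, "wx": 0, "wy": 0, "wz": 0, "jaw": 0.2},
    {"tx": 0, "ty": 0, "tz": 0, "wx": 0, "wy": 0, "wz": 0, "jaw": 0.3},
    {"tx": 0, "ty": 0, "tz": 0, "wx": 0, "wy": 0, "wz": 0, "jaw": 0.4},
    {"tx": 0, "ty": 0, "tz": 0, "wx": 0, "wy": 0, "wz": 0, "jaw": 0.5},
    {"tx": 0, "ty": 0, "tz": 0, "wx": 0, "wy": 0, "wz": 0, "jaw": 0.5},
    {"tx": 0, "ty": 0, "tz": 0, "wx": 0, "wy": 0, "wz": 0, "jaw": 0.5}
  ]
}}

```text
time: 30.45
tool_pos: [582.3, -190.2, 32.0]
tcp_rot: [-2.212, 1.568, -2.267]
contact_force: [-0.5, 0.2, -0.1]
grip_width: 68.7
```

{"method": "arm_command", "body": {
  "plan": [
    {"tx": -1, "ty": 0, "tz": 0, "wx": 0, "wy": 0, "wz": 0, "jaw": 0.5},
    {"tx": -2, "ty": 0, "tz": 0, "wx": 0, "wy": 0, "wz": 0, "jaw": 0.5},
    {"tx": -3, "ty": 0, "tz": 0, "wx": 0, "wy": 0, "wz": 0, "jaw": 0.5},
    {"tx": -4, "ty": 0, "tz": 0, "wx": 0, "wy": 0, "wz": 0, "jaw": 0.5},
    {"tx": -4, "ty": 0, "tz": 0, "wx": 0, "wy": 0, "wz": 0, "jaw": 0.5},
    {"tx": -4, "ty": 0, "tz": 0, "wx": 0, "wy": 0, "wz": 0, "jaw": 0.5},
    {"tx": 0, "ty": 0, "tz": -3, "wx": 0, "wy": 0, "wz": 0, "jaw": 0.5},
    {"tx": 0, "ty": 0, "tz": -4, "wx": 0, "wy": 0, "wz": 0, "jaw": 0.5},
    {"tx": 0, "ty": 0, "tz": -4, "wx": 0, "wy": 0, "wz": 0, "jaw": 0.5},
    {"tx": 0, "ty": 0, "tz": -4, "wx": 0, "wy": 0, "wz": 0, "jaw": 0.5},
    {"tx": 0, "ty": 0, "tz": -3, "wx": 0, "wy": 0, "wz": 0, "jaw": 0.5},
    {"tx": 0, "ty": 0, "tz": 0, "wx": 0, "wy": 0, "wz": 0, "jaw": 0.5}
  ]
}}

```text
time: 31.65
tool_pos: [400.0, -179.3, 213.4]
tcp_rot: [-2.223, 1.568, -2.279]
contact_force: [-0.4, -0.6, -0.4]
grip_width: 68.8
```

Run:
```python
from h import *
rep()
im=imaging.capture('top'); cv2.imwrite('pics/t24.png',im)
cv2.imwrite('pics/t24c.png',cv2.convertScaleAbs(cv2.resize(im[110:260,155:455],None,fx=2.6,fy=2.6,interpolation=cv2.INTER_CUBIC),alpha=1.5,beta=10))
im=imaging.capture('scene');cv2.imwrite('pics/s24.png',im)
cv2.imwrite('pics/s24c.png',cv2.convertScaleAbs(cv2.resize(im[130:280,100:360],None,fx=3,fy=3,interpolation=cv2.INTER_CUBIC),alpha=1.5,beta=10))
```

```text
t 31.65 tcp [ 400.  -179.3  213.4] tray [-184.4 -194.5] F [-0.4 -0.6 -0.4] w 68.8
```

View pics/t24c.png

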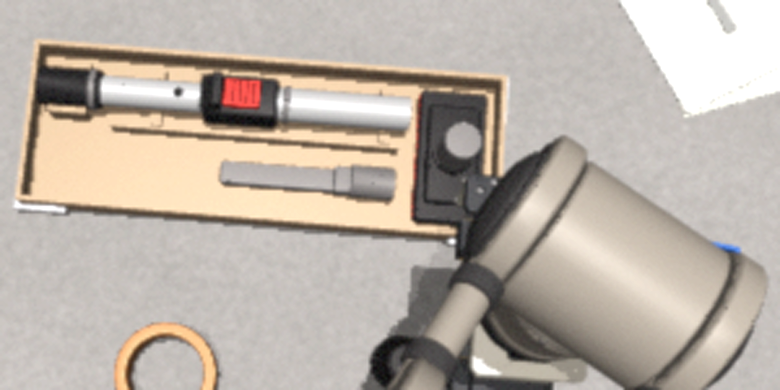

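View pics/s24c.png

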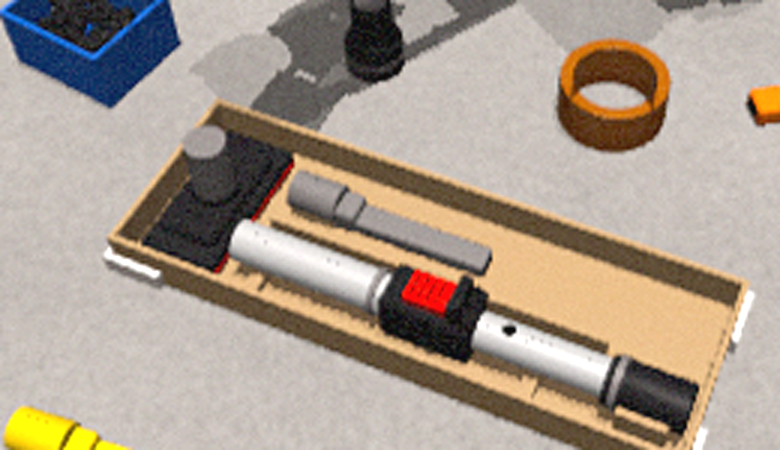

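Run:
```python
from h import *
T=cam('top');S=cam('scene')
print('neck T',w2t(ray(T,[155+463/2.6,110+141/2.6],93)[0]).round(1),'S',w2t(ray(S,[100+206/3,130+142/3],93)[0]).round(1))
print('cuff end T',w2t(ray(T,[155+394/2.6,110+184/2.6],22)[0]).round(1))
P=ray(T,np.array([[418,92],[486,97],[413,215]])/2.6+[155,110],33); print('head corners',[w2t(p).round(1) for p in P])
for n,C in(('top',T),('scene',S)):
  for f in ('0','24'):
    hsv=cv2.cvtColor(cv2.imread(f'pics/{n}{f}.png' if f=='0' else f'pics/{n[0]}24.png'),cv2.COLOR_BGR2HSV)
    m=cv2.inRange(hsv,(0,180,120),(5,255,255))|cv2.inRange(hsv,(175,180,120),(180,255,255))
    k,l,st,ce=cv2.connectedComponentsWithStats(m); i=1+st[1:,4].argmax()
    for z in (63,59): print(n,f,z,w2t(ray(C,ce[i],z)[0]).round(1),st[i])
```

```text
neck T [  -3.  -195.7] S [   0.  -190.5]
cuff end T [ -35.9 -139.4]
head corners [array([  60.7, -156.9]), array([  61.1, -227.1]), array([ -68.6, -159.5])]
top 0 63 [ 37.9 -38. ] [265 142  14  11 112]
top 0 59 [ 39.1 -38. ] [265 142  14  11 112]
top 24 63 [38.5 24.9] [241 140  14  11 100]
top 24 59 [39.6 25.2] [241 140  14  11 100]
scene 0 63 [ 39.5 -38.1] [210 211  17  14 133]
scene 0 59 [ 37.1 -39.6] [210 211  17  14 133]
scene 24 63 [39.8 24.4] [234 220  18  14 145]
scene 24 59 [37.4 23.1] [234 220  18  14 145]
```

Nozzle, crevice tool and button all look right. The slide reads about 62.5 mm, close to the 63.5 limit, so I'll measure it more precisely with the wrist camera, as in the first wrist view.

Run:
```python
from h import *
o=np.array([610,-6.])+RT@np.array([0,60.]); plan(o[0],o[1],211,YAW)
```

```text
tcp [ 403.2 -180.3  213.5] q6 -0.54 F [-0.3  0.7 -0.4] jawdir [ 0.998 -0.056  0.001]
 turn [-0.002  0.001  0.003] then shift cm [ 0.25 24.51 19.72]
```

{"method": "arm_command", "body": {
  "plan": [
    {"tx": 0, "ty": 2, "tz": 1.6, "wx": 0, "wy": 0, "wz": 0, "jaw": 0},
    {"tx": 0, "ty": 3, "tz": 2.4, "wx": 0, "wy": 0, "wz": 0, "jaw": -1},
    {"tx": 0, "ty": 3, "tz": 2.4, "wx": 0, "wy": 0, "wz": 0, "jaw": -1},
    {"tx": 0, "ty": 3, "tz": 2.4, "wx": 0, "wy": 0, "wz": 0, "jaw": -1},
    {"tx": 0, "ty": 3, "tz": 2.4, "wx": 0, "wy": 0, "wz": 0, "jaw": -1},
    {"tx": 0, "ty": 3, "tz": 2.4, "wx": 0, "wy": 0, "wz": 0, "jaw": -1},
    {"tx": 0, "ty": 3, "tz": 2.4, "wx": 0, "wy": 0, "wz": 0, "jaw": -1},
    {"tx": 0, "ty": 3, "tz": 2.4, "wx": 0, "wy": 0, "wz": 0, "jaw": -1},
    {"tx": 0, "ty": 1.5, "tz": 1.3, "wx": 0, "wy": 0, "wz": 0, "jaw": -1},
    {"tx": 0, "ty": 0, "tz": 0, "wx": 0, "wy": 0, "wz": 0, "jaw": -1},
    {"tx": 0, "ty": 0, "tz": 0, "wx": 0, "wy": 0, "wz": 0, "jaw": -1},
    {"tx": 0, "ty": 0, "tz": 0, "wx": 0, "wy": 0, "wz": 0, "jaw": -1}
  ]
}}

```text
time: 32.95
tool_pos: [612.8, 53.2, 211.5]
tcp_rot: [-2.23, 1.568, -2.286]
contact_force: [0.6, -0.3, -0.8]
grip_width: 0.5
```

Run:
```python
from h import *
rep()
W=cam('wrist');im=imaging.capture('wrist'); cv2.imwrite('pics/w25.png',im)
def red(im):
    hsv=cv2.cvtColor(im,cv2.COLOR_BGR2HSV)
    m=cv2.inRange(hsv,(0,170,70),(6,255,255))|cv2.inRange(hsv,(174,170,70),(180,255,255))
    m=cv2.morphologyEx(m,cv2.MORPH_CLOSE,np.ones((7,7)))
    k,l,st,ce=cv2.connectedComponentsWithStats(m); i=1+st[1:,4].argmax(); return st[i],ce[i]
st,ce=red(im); x,y,w,h,_=st
print(st,ce,w2t(ray(W,[x+w/2,y+h/2],63)[0]).round(1))
print(red(cv2.imread('pics/w2.png')))
a=cv2.imread('pics/w2.png')[40:240,200:350]; b=im[40:240,200:350]
cv2.imwrite('pics/cmp.png',cv2.resize(np.hstack([a,b]),None,fx=2.6,fy=2.6,interpolation=cv2.INTER_CUBIC))
```

```text
t 32.95 tcp [612.8  53.2 211.5] tray [15.7 49.1] F [ 0.6 -0.3 -0.8] w 0.5
[263 181  28  34 870] [276.74712644 197.85402299] [38.4 22.3]
(array([262, 185,  28,  33, 876], dtype=int32), array([275.74657534, 200.89497717]))
```

View pics/cmp.png

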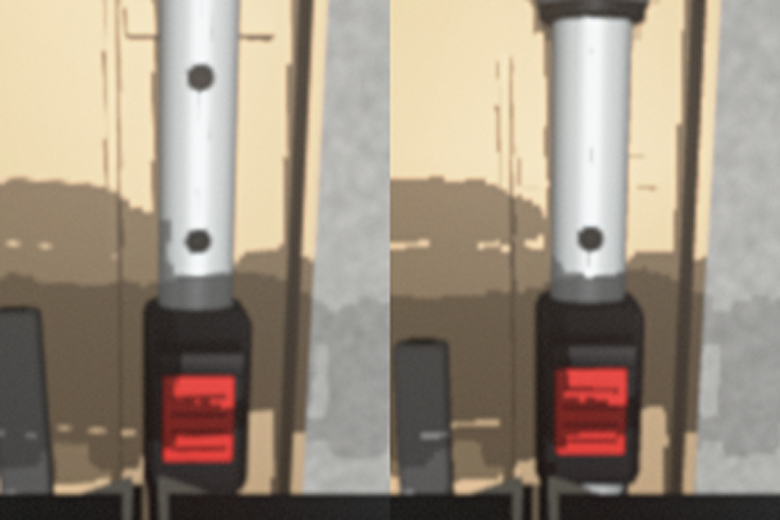

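The button-to-next-hole distance is within about 2 mm of its value before the move, which puts the slide at about 62 mm. That fits the stated play, the button looks fully up, and the hard stop held 10 N. Handing in.

Run:
```python
from h import *
from plant import bot
rep(); print(bot.close_job())
```

```text
t 33.0 tcp [612.7  53.  211.7] tray [15.6 48.9] F [-0.2  0.3  0. ] w 0.3
the job is handed in; nothing more can be done
None
```

I did all three parts of the job and handed it in at 33 s; the hand-in gives no verdict.

- **Wand:** I pressed the button, slid the collar and let the button up part-way. It then stopped dead at the next hole and held a 10 N push, and the button looks fully up. The last checks put the slide at about 62 mm: two fixed cameras read 62.5 to 62.9, the wrist camera 60.8 to 62. That fits the stated 2 mm play but leaves little room to the 63.5 mm limit.
- **Crevice tool:** I pushed the small grey one already in the tray up its lane. Its cuff is now about 101 mm from the end wall (79 needed).
- **Nozzle:** I lowered it until the floor was felt and then released it. It stands flat across the bay at tray x of about -3 to 0 mm and y of about -191 to -196 mm. The two views differ by about 5 mm along the tray, both within tolerance.
- **Other things:** I never touched the bin, adapter or tape, and the last pictures show them where they were. I did not measure that.

**Disagreement with the description:** the fingertips were about 37 mm short of where the tool frame puts them. I found this by feeling for the button, and used the corrected offset for the rest of the job.

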